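Pack the stone boxes into the carrier

TASK

Get the carrier ready to go: lift its wooden carry bar off and lay it flat on the bench, clear both stone offcuts from the carrier's pad into the black scrap tray, then stack all the lidded boxes that are there, in any order, in one straight pile on the pad, every foot down in the recess below it. Finally lay the bar back across both uprights, centred and down in both forks; leave the pile of discs, the spray bottle and the cup where they are.

Things in the scene. Friction and masses are not known exactly. Their poses are not given: they have to be found in the camera images.
- box1_mid (a point): centre of the white box with green lid (may be absent), 22 mm above the tips of its feet. One solid piece, 110 mm long (y), 60 wide (x), 44 high (z up), 0.35 kg. Four round corner feet 13 mm across, 8 mm long. Lid top: four corner recesses 16 mm square, 6 mm deep, that take the feet above with 1.5 mm play: each stacked box adds 38 mm. Fits either way round.
- box2_mid (a point): centre of the white box with blue lid (may be absent), 22 mm above the tips of its feet. One solid piece, 110 mm long (y), 60 wide (x), 44 high (z up), 0.35 kg. Four round corner feet 13 mm across, 8 mm long. Lid top: four corner recesses 16 mm square, 6 mm deep, that take the feet above with 1.5 mm play: each stacked box adds 38 mm. Fits either way round.
- box3_mid (a point): centre of the white box with orange lid (may be absent), 22 mm above the tips of its feet. One solid piece, 110 mm long (y), 60 wide (x), 44 high (z up), 0.35 kg. Four round corner feet 13 mm across, 8 mm long. Lid top: four corner recesses 16 mm square, 6 mm deep, that take the feet above with 1.5 mm play: each stacked box adds 38 mm. Fits either way round.
- box4_mid (a point): centre of the white box with red lid (may be absent), 22 mm above the tips of its feet. One solid piece, 110 mm long (y), 60 wide (x), 44 high (z up), 0.35 kg. Four round corner feet 13 mm across, 8 mm long. Lid top: four corner recesses 16 mm square, 6 mm deep, that take the feet above with 1.5 mm play: each stacked box adds 38 mm. Fits either way round.
- offcut1_mid (a point): centre of a grey-green stone offcut, a block 42 mm (its x) by 36 mm (y) by 24 mm high, 0.11 kg, with blue circles drawn on top; it starts lying on the carrier's yellow pad, one offcut at each end of the pad, 24 mm high side up
- offcut2_mid (a point): centre of a pale lilac stone offcut, a block 42 mm (its x) by 36 mm (y) by 24 mm high, 0.11 kg, with blue circles drawn on top; it starts lying on the carrier's yellow pad, one offcut at each end of the pad, 24 mm high side up
- bar_mid (a point): centre of the wooden carry bar with brass ends, 210 mm long along its y, 20 mm wide (x), 24 mm high (z), 0.12 kg; it starts lying in the carrier's two forks. The bench between the carrier and the robot is clear (room to lay it down across x = 0.43 m, y = 0)
- carrier_pad (a point): centre of the carrier's yellow pad, at the floor of its recesses, 12 mm above the bench, z up. The fixed carrier: dark base 220 mm (y) by 90 (x); pad 110 (y) by 60 (x), top 18 mm above the bench, with the same four corner recesses as the lids; two aluminium uprights 50 mm wide, inner faces 81 mm from this point along +y and -y. Four stacked boxes reach 170 mm above the bench.
- carrier_forks (a point): where the bar's centre is when it rests in both forks: 204 mm above the bench, midway between the uprights. Each upright (14 mm thick) ends in an open fork: floor 192 mm above the bench, two cheeks 18 mm high, 30 mm apart (x) for the 20 mm bar. Axes as carrier_pad: the bar lies along y.
- tray_in (a point): centre of the inner floor (4 mm above the bench) of the fixed black scrap tray, 130 mm (x) by 110 mm (y) outside, 36 mm high, walls 4 mm thick, open at the top
- discs_mid (a point): centre of a pile of three green-grey stone discs, 80 mm across, 54 mm high, one glued piece, to be left alone
- spray_mid (a point): centre of a bottle with a blue cap, 56 mm across and 150 mm high, to be left alone
- pen_cup_mid (a point): centre of a blue cup, 72 mm across and 90 mm high, to be left alone
Mind the look-alikes: they are no part of the job. What is shaped like the part that bears offcut1_mid but pink is not meant. What is shaped like the part that bears bar_mid but purple is not meant.

How it is judged (in metres and radians):
On the way, in this order (a step that is already met when the one before it is completed fails the run):
1. the carry bar lies flat on the bench (height (world z) of bar_mid below 0.018 m and angle between bar_mid's own y axis and vertical above 1.5 rad), for 0.2 s.
2. both offcuts are in the scrap tray (x of offcut1_mid in the frame of tray_in between -0.061 and 0.061 m and y of offcut1_mid in the frame of tray_in between -0.051 and 0.051 m and z of each of offcut1_mid, offcut2_mid in the frame of tray_in below 0.034 m and x of offcut2_mid in the frame of tray_in between -0.061 and 0.061 m and y of offcut2_mid in the frame of tray_in between -0.051 and 0.051 m), for 0.2 s.
3. all boxes are stacked on the pad, feet in the recesses (horizontal distance between each of box1_mid, box2_mid, box3_mid, box4_mid and carrier_pad below 0.009 m and angle between each of box1_mid, box2_mid, box3_mid, box4_mid's own z axis and vertical below 0.05 rad and angle between the y axis of each of box1_mid, box2_mid, box3_mid, box4_mid and the y axis of carrier_pad, either way round below 0.15 rad and (z of box1_mid in the frame of carrier_pad between 0.019 and 0.025 m or z of box1_mid in the frame of carrier_pad between 0.057 and 0.063 m or z of box1_mid in the frame of carrier_pad between 0.095 and 0.101 m or z of box1_mid in the frame of carrier_pad between 0.133 and 0.139 m) and (z of box2_mid in the frame of carrier_pad between 0.019 and 0.025 m or z of box2_mid in the frame of carrier_pad between 0.057 and 0.063 m or z of box2_mid in the frame of carrier_pad between 0.095 and 0.101 m or z of box2_mid in the frame of carrier_pad between 0.133 and 0.139 m) and (z of box3_mid in the frame of carrier_pad between 0.019 and 0.025 m or z of box3_mid in the frame of carrier_pad between 0.057 and 0.063 m or z of box3_mid in the frame of carrier_pad between 0.095 and 0.101 m or z of box3_mid in the frame of carrier_pad between 0.133 and 0.139 m) and (z of box4_mid in the frame of carrier_pad between 0.019 and 0.025 m or z of box4_mid in the frame of carrier_pad between 0.057 and 0.063 m or z of box4_mid in the frame of carrier_pad between 0.095 and 0.101 m or z of box4_mid in the frame of carrier_pad between 0.133 and 0.139 m)), for 0.3 s.
At the end, for the whole second after the job is handed in: All boxes present in one pile on the pad, feet in recesses (within 9 mm and 0.15 rad of the pad, tilt < 0.05 rad, seated height within 3 mm); both offcuts inside the tray; bar in both forks (height within 4 mm, 12 mm along, 7 mm across, 0.08 rad) (all of step 2 and all of step 3 and x of bar_mid in the frame of carrier_forks between -0.007 and 0.007 m and y of bar_mid in the frame of carrier_forks between -0.012 and 0.012 m and z of bar_mid in the frame of carrier_forks between -0.004 and 0.004 m and angle between the y axis of bar_mid and the y axis of carrier_forks, either way round below 0.08 rad); the robot touches nothing.
It fails at once if the pile of discs is moved more than 40 mm or tipped over (distance of discs_mid from where it was at the start of the episode above 0.04 m or angle between discs_mid's own z axis and vertical above 0.5 rad).
It fails at once if the spray bottle is moved more than 40 mm or tipped over (distance of spray_mid from where it was at the start of the episode above 0.04 m or angle between spray_mid's own z axis and vertical above 0.5 rad).
It fails at once if the cup is moved more than 40 mm or tipped over (distance of pen_cup_mid from where it was at the start of the episode above 0.04 m or angle between pen_cup_mid's own z axis and vertical above 0.5 rad).
Of box1, box2, box3, box4 only 2 to 4 are there at a start; the rules pass over those that are not, and their reading is None.
At some moment in a run one of box1, box2, box3, box4, offcut1, offcut2 may be knocked a few centimetres aside while the robot is not near it.
It also fails if it takes over 210 s, if anything falls off the work surface, if the arm or the gripper's body presses on something with over 40 N, if the wrist force passes 120 N, or if a joint passes its speed limit or range.

ROBOT

A 6-joint arm with a two-finger parallel gripper is mounted at the origin on the work surface. World frame = base frame: x ahead of the robot, y to its left, z up, the work surface at z = 0. Lengths are in mm, angles in rad, forces in N, time in s.
With the tool pointing down it reaches from about 275 to 750 mm from the base axis. Payload 10.2 kg.
Tool frame: the origin (TCP) lies on the front face of the gripper's body, between the roots of the fingers; the fingertips stand 73 mm ahead of it and the grasp point (between the pads) lies 54 mm ahead of it; z points along the fingers, y is the line along which they close (so a half turn about z gives the same grasp; the last joint's range is limited). The gripper opens to 85 mm and grips with 20 to 120 N. Pads are 22 mm wide; open, the fingers measure 114 mm over their backs; the gripper's body (76 mm by 85 mm) begins 54 mm behind the grasp point. The pads swing forward as they close: fully open they stand 13 mm farther back than shut.
Start: joints at [1.033, 0.313, 1.498, -0, 1.331, -0.223], TCP at [162.567, 499.203, 303.894] pointing down, gripper open.
Joint ranges: [-2.94, 2.94], [-0.97, 2.17], [0.19, 2.56], [-1.23, 4.37], [0.02, 3.11], [-2.88, 2.88]. Speed limits (rad/s): [2.39, 2.39, 3.01, 3.14, 3.14, 3.14].

INTERFACE

Orientations are given as a unit quaternion [w, x, y, z].
In Python, from rig import * gives the robot as it stands.
- The arm moves only by the tool step_arm, never from a script. Its argument "plan" is a list of rows, each an object with "offset": the shift along the tool's x, y, z in cm, a list of three; "rot": the turn, a rotation vector about the tool's x, y, z in degrees, a list of three; "gripper": the finger opening in cm, from 0 to 8.54. In form: [{"offset": [x, y, z], "rot": [wx, wy, wz], "gripper": gripper}, ...]. A call has 1 to 12 rows; each row is the pose to reach, as a shift and turn from the pose commanded when the call began, along the tool's axes at that moment; what a row does not reach only later rows make up. A row lasts 1/10 s, in which the tool goes at most 50 mm and 8.59 degrees, less where a joint would pass 70% of its speed; a pose out of reach is approached as far as the arm can. A call with a gripper value outside its range is refused whole. The fingers move at their own pace and stop on an object; "squeeze" is the grip in N (left out, the last holds). Time passes only in rows, so rows that repeat a pose let the fingers close. It gives the time, the measured TCP pose, the force, the opening and the grip force at its end, in the units of the state.
- sense(): the state, without advancing time (a new reading comes with each control period).
- capture(name): name is "scene" or "side" or "wrist"; returns a dict with "color" (384x512x3 uint8, red, green, blue), "depth" (384x512 float32, mm along the optical axis (not along the pixel's ray), 0 where there is no reading), "vertical_fov" (degrees; the focal length in pixels is half the picture's height over the tangent of half this angle, whatever the lens; pixels are square), "cx", "cy" (the principal point, pixels), "rvec" (rotation vector, rad) and "tvec" (3), from world to camera coordinates, as OpenCV has them; the wrist camera has in their place "mount" (4x4, takes a point from camera to tool coordinates, whose origin is the TCP and whose axes are the flange's). Camera axes: x right, y down, z forward; pixel columns grow to the right and rows downward; lengths in mm; the calibration is good to about 2 mm. A picture is of the moment at which its call begins: read the wrist's pose just before it.
- finish_job(): hands the job in; it is judged then, once.
The state is a dict: "time_s": time; "joints": joint angles; "dq": joint speeds; "tau": joint torques, N m; "eef_pos": TCP position; "ee_rot": TCP orientation; "force": force on the tool from outside, world axes, zero at the start; "wrist_torque": the same for the moment, N m; "grip_width": opening from 0.0 (shut) to 1.0 (fully open); "grip_force": force on a finger pad.
Only numpy, scipy, OpenCV 4.12 (cv2) and the standard library are available. Lean on these libraries where they do the work, as an engineer would, in place of code of your own. Each camera call takes 0.05 s, during which the arm holds its last target. There are 200 camera calls.

## Working session

There is one attempt and no reset: what is moved stays moved. The work goes in short steps, Python scripts to look and compute and a tool call to move; the robot and the scene stay as the last step left them, time stands still between calls to the robot, and variables do not carry over. Pictures are saved under pics/ and viewed, at most 14 in all, crops included, and the job is handed in when it is done.

Besides the shell and the picture viewer there is one more tool, called after ">>>" by a JSON object that holds its "op" and its "data". step_arm: Moves the arm, as the interface text tells. Its arguments: {"type":"object","properties":{"plan":{"type":"array"},"squeeze":{"type":"number"}},"required":["plan"]}

```bash
mkdir -p pics; ls; cat > h.py <<'E'
from rig import *
import numpy as np, cv2
from scipy.spatial.transform import Rotation as R
def cam(name):
    s=sense(); c=capture(name); h=c["color"].shape[0]
    f=h/2/np.tan(np.radians(c["vertical_fov"])/2)
    c["K"]=np.array([[f,0,c["cx"]],[0,f,c["cy"]],[0,0,1]])
    if "mount" in c:
        M=np.array(c["mount"]); q=s["ee_rot"]; Rt=R.from_quat([q[1],q[2],q[3],q[0]]).as_matrix()
        c["Rwc"]=Rt@M[:3,:3]; c["o"]=Rt@M[:3,3]+np.array(s["eef_pos"])
    else:
        Rc=cv2.Rodrigues(np.array(c["rvec"],float))[0]; c["Rwc"]=Rc.T; c["o"]=-Rc.T@np.array(c["tvec"],float).ravel()
    return c
def ray(c,uv,z):
    uv=np.atleast_2d(np.array(uv,float)); d=np.c_[uv,np.ones(len(uv))]@np.linalg.inv(c["K"]).T@c["Rwc"].T
    return c["o"]+d*((z-c["o"][2])/d[:,2])[:,None]
def cloud(c):
    d=c["depth"]; v,u=np.mgrid[:d.shape[0],:d.shape[1]]
    p=np.stack([(u-c["K"][0,2])/c["K"][0,0],(v-c["K"][1,2])/c["K"][1,1],np.ones_like(d)],-1)*d[...,None]
    w=p@c["Rwc"].T+c["o"]; w[d==0]=np.nan; return w
def save(c,n,box=None,k=1):
    im=c["color"][...,::-1]
    if box: im=im[box[1]:box[3],box[0]:box[2]]
    cv2.imwrite("pics/"+n+".png",cv2.resize(im,None,fx=k,fy=k,interpolation=cv2.INTER_CUBIC))
E
python3 - <<'E'
from h import *
s=sense();print(s)
for n in("scene","side","wrist"):
    c=cam(n);save(c,n+"0");print(n,c["o"],c["vertical_fov"],c["cx"],c["cy"],c["Rwc"].round(2).tolist())
a=np.hstack([cv2.imread("pics/scene0.png"),cv2.imread("pics/side0.png")])
E
```

```text
pics
{'time_s': 0.0, 'joints': array([ 1.03261826e+00,  3.13443093e-01,  1.49844485e+00,  1.76104246e-06,
        1.33100462e+00, -2.23407209e-01]), 'dq': array([-5.18843957e-04,  1.85708387e-03,  1.10507736e-03, -5.47143851e-04,
       -8.78549840e-05,  5.49683309e-04]), 'tau': array([-5.67791813e-04, -4.12270260e+01, -2.59735465e+01, -2.66902116e-04,
        4.31520893e-03,  2.01045862e-05]), 'eef_pos': array([162.4652084 , 499.05156412, 303.33562969]), 'ee_rot': array([-2.42352921e-04,  1.56736665e-01,  9.87640216e-01, -6.03078657e-04]), 'force': array([ 1.24418931, -0.38862487,  0.38946844]), 'wrist_torque': array([-0.03450881,  0.03919847, -0.03494978]), 'grip_force': 0.0, 'grip_width': 1.005132986436832}
scene [1236.68844117 -184.95440618 1181.03013269] 53.31115665501608 258.6350340905143 187.25775502666167 [[0.27, 0.81, -0.53], [0.96, -0.22, 0.15], [0.0, -0.55, -0.84]]
side [187.83158001 504.51569279 798.93020377] 54.99310762871166 245.25509429533713 190.73076956842667 [[-0.77, -0.46, 0.44], [-0.63, 0.55, -0.55], [0.01, -0.7, -0.71]]
wrist [ 89.86546301 524.64119883 373.06093776] 61.18299202999188 257.916620602893 191.13718730989697 [[0.31, 0.91, 0.29], [0.95, -0.29, -0.09], [-0.0, 0.3, -0.95]]
```

View pics/scene0.png

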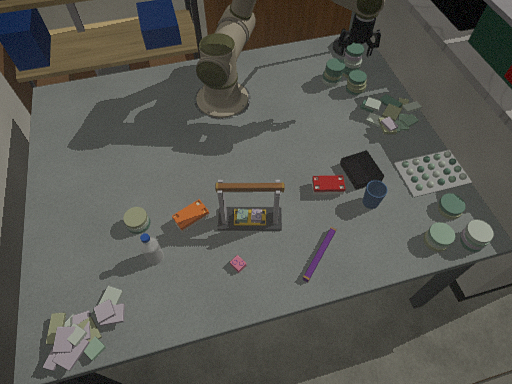

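View pics/side0.png

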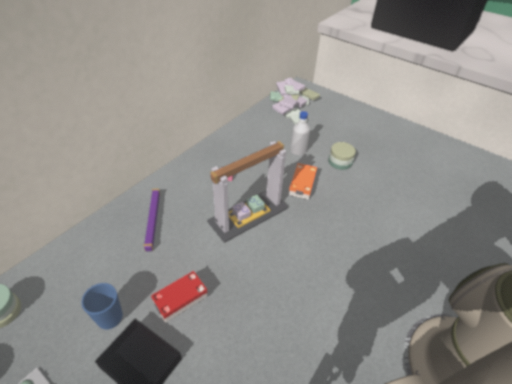

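The scene view shows these candidates:
- **Bar:** wood at (250,186) in the forks, purple look-alike at (320,254).
- **Offcuts:** on the pad at (242,216) and (258,216), pink look-alike at (237,264).
- **Boxes:** red at (328,184) and orange at (190,214) only; there is no green or blue one.
- **Tray:** (362,170).
- **Leave alone:** cup (375,194), spray bottle (150,248), discs (136,219).

I choose the wooden bar and the two offcuts on the pad.

```bash
python3 - <<'E'
from h import *
c=cam("scene"); save(c,"crop0",(180,160,400,280),3.6)
for cc in (c,cam("side")):
    im=cv2.cvtColor(cc["color"],cv2.COLOR_RGB2HSV); H,S,V=[im[...,i].astype(int) for i in range(3)]; P=cloud(cc)
    ok=np.isfinite(P[...,0])&(P[...,0]>230)
    def rep(n,m,z):
        m=m.astype(np.uint8); k,l,st,ce=cv2.connectedComponentsWithStats(m)
        for i in range(1,k):
            if st[i,4]<40: continue
            hp=P[l==i]; hp=hp[np.isfinite(hp[:,0])]
            cn=np.argwhere(l==i)[:,::-1]; w=ray(cc,cn,z)[:,:2].astype(np.float32)
            r=cv2.minAreaRect(w); print(n,ce[i].round(),st[i,4],"rect",np.round(r[0]),np.round(r[1]),round(r[2]),"depthmed",np.nanmedian(hp,0).round())
    rep("red",((H<6)|(H>174))&(S>170)&(V>80),44)
    rep("orange",(H>=7)&(H<=16)&(S>190)&(V>150),44)
    rep("wood",(H>=6)&(H<=18)&(S>100)&(S<=190)&(V>60),216)
    rep("yellow",(H>=20)&(H<=32)&(S>110)&(V>100),18)
    rep("black",ok&(V<45),36)
    rep("pink",((H>160)|(H<6))&(S>60)&(S<160)&(V>120),24)
    rep("bluecup",(H>100)&(H<125)&(S>110)&(V>50),90)
E
```

```text
red [328. 182.] 328 rect [566. 266.] [109.  56.] 74 depthmed [565. 267.  43.]
wood [211.  16.] 333 rect [-269.   39.] [ 72. 248.] 83 depthmed [-776.   98. -113.]
wood [273.  27.] 1127 rect [-128.  296.] [251. 359.] 65 depthmed [-623.  410. -151.]
wood [309.   8.] 77 rect [-214.  450.] [ 40. 132.] 67 depthmed [-623.  630.  -57.]
wood [324.  20.] 357 rect [-125.  490.] [ 78. 271.] 64 depthmed [-622.  732. -152.]
wood [ 1. 59.] 106 rect [-211. -809.] [206.  11.] 5 depthmed [ -655. -1004.   -86.]
wood [167.  60.] 219 rect [ -33. -193.] [143.  37.] 89 depthmed [-867. -202. -419.]
wood [52. 80.] 211 rect [ -36. -621.] [ 42. 117.] 0 depthmed [-873. -900. -424.]
wood [249. 186.] 393 rect [617. -38.] [191.  25.] 74 depthmed [614. -40. 215.]
wood [190. 215.] 531 rect [ 663. -227.] [58. 95.] 22 depthmed [ 563. -237.   43.]
yellow [253. 219.] 132 rect [611. -39.] [107.  59.] 74 depthmed [627. -35.  17.]
black [376.   5.] 87 rect [-416.  918.] [ 44. 112.] 52 depthmed [233. 484. 487.]
black [500.  49.] 997 rect [  58. 1311.] [132. 514.] 54 depthmed [ 292. 1028.  257.]
black [361. 169.] 881 rect [5
[... 348 characters left out ...]
71. 378.] 90 depthmed [-760. -200.  -90.]
bluecup [20. 40.] 1778 rect [-528. -822.] [494. 166.] 11 depthmed [-712. -900.  -31.]
bluecup [145. 237.] 63 rect [ 633. -384.] [30. 24.] 32 depthmed [ 666. -373.  150.]
wood [247. 161.] 496 rect [603. -26.] [209.  28.] 75 depthmed [606. -29. 215.]
wood [303. 179.] 563 rect [469. -60.] [48. 97.] 21 depthmed [ 551. -223.   43.]
yellow [250. 217.] 175 rect [597. -32.] [110.  40.] 73 depthmed [588. -20.  17.]
black [451.  10.] 1308 rect [  720. -1932.] [383. 598.] 7 depthmed [  486. -1028.   319.]
black [134. 366.] 1495 rect [518. 422.] [133. 100.] 6 depthmed [527. 437.   5.]
pink [179. 295.] 571 rect [568. 265.] [117.  71.] 75 depthmed [557. 274.  39.]
```

View pics/crop0.png

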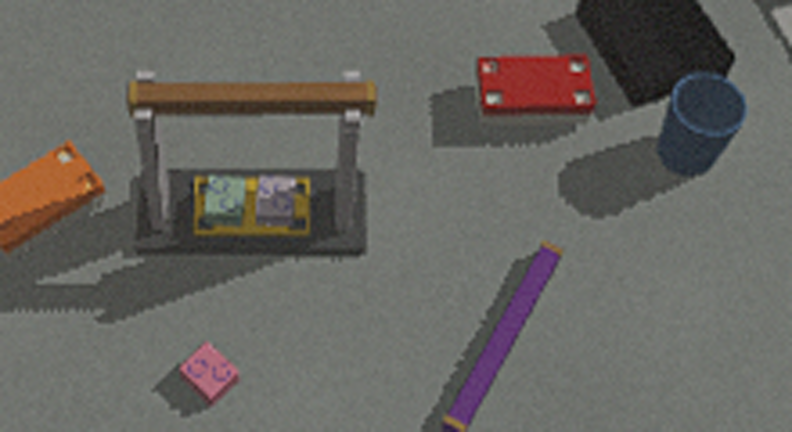

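The crop confirms the wood bar with brass ends in the forks (frame 250,186), and the green-grey and lilac offcuts on the yellow pad (242,215 and 257,215). Carrier yaw is about -16°. Next I hover above the bar.

```bash
cat >> h.py <<'E'
def go(x,y,zg,yaw):
    """plan offset (cm) and rot (deg) to put the grasp point at x,y,zg with finger line at yaw deg"""
    s=sense(); q=s["ee_rot"]; Rt=R.from_quat([q[1],q[2],q[3],q[0]])
    a=np.radians(yaw); Rg=np.c_[[-np.sin(a),np.cos(a),0],[np.cos(a),np.sin(a),0],[0,0,-1]]
    o=Rt.inv().apply(np.array([x,y,zg+54])-s["eef_pos"])/10; r=np.degrees((Rt.inv()*R.from_matrix(Rg)).as_rotvec())
    print("go",(x,y,zg,yaw),"offset",o.round(2).tolist(),"rot",r.round(1).tolist(),"now",s["eef_pos"].round(1),"t",round(s["time_s"],2)); return o,r
E
python3 -c "
from h import *
go(610,-35,370,-16)"
```

```text
go (610, -35, 370, -16) offset [-59.08, -36.94, -12.02] rot [-0.0, 0.0, 88.0] now [162.5 499.1 303.7] t 0.25
```

>>> {"op": "step_arm", "data": {"plan": [{"offset":[-59.1,-36.9,-12.0],"rot":[0,0,88],"gripper":8.5},{"offset":[-59.1,-36.9,-12.0],"rot":[0,0,88],"gripper":8.5},{"offset":[-59.1,-36.9,-12.0],"rot":[0,0,88],"gripper":8.5},{"offset":[-59.1,-36.9,-12.0],"rot":[0,0,88],"gripper":8.5},{"offset":[-59.1,-36.9,-12.0],"rot":[0,0,88],"gripper":8.5},{"offset":[-59.1,-36.9,-12.0],"rot":[0,0,88],"gripper":8.5},{"offset":[-59.1,-36.9,-12.0],"rot":[0,0,88],"gripper":8.5},{"offset":[-59.1,-36.9,-12.0],"rot":[0,0,88],"gripper":8.5},{"offset":[-59.1,-36.9,-12.0],"rot":[0,0,88],"gripper":8.5},{"offset":[-59.1,-36.9,-12.0],"rot":[0,0,88],"gripper":8.5},{"offset":[-59.1,-36.9,-12.0],"rot":[0,0,88],"gripper":8.5},{"offset":[-59.1,-36.9,-12.0],"rot":[0,0,88],"gripper":8.5}]}}

```text
time_s: 1.45
eef_pos: [543.4, 44.3, 406.1]
ee_rot: [-0.0, 0.799, 0.601, 0.0]
force: [0.7, -0.2, -0.0]
grip_width: 0.994
grip_force: 0.0
```

```bash
python3 -c "
from h import *
go(610,-35,370,-16)"
```

```text
go (610, -35, 370, -16) offset [-5.77, 8.6, -1.79] rot [0.0, -0.0, -0.1] now [543.4  44.3 406.1] t 1.45
```

>>> {"op": "step_arm", "data": {"plan": [{"offset":[-5.8,8.6,-1.8],"rot":[0,0,0],"gripper":8.5},{"offset":[-5.8,8.6,-1.8],"rot":[0,0,0],"gripper":8.5},{"offset":[-5.8,8.6,-1.8],"rot":[0,0,0],"gripper":8.5},{"offset":[-5.8,8.6,-1.8],"rot":[0,0,0],"gripper":8.5}]}}

```text
time_s: 1.85
eef_pos: [609.6, -34.3, 422.8]
ee_rot: [-0.001, 0.799, 0.601, -0.0]
force: [-0.2, -0.5, -0.3]
grip_width: 0.993
grip_force: 0.0
```

```bash
python3 - <<'E'
from h import *
c=cam("wrist"); save(c,"w1",None,1.5); P=cloud(c)
im=cv2.cvtColor(c["color"],cv2.COLOR_RGB2HSV); H,S,V=[im[...,i].astype(int) for i in range(3)]
def rep(n,m,z):
    k,l,st,ce=cv2.connectedComponentsWithStats(m.astype(np.uint8))
    for i in range(1,k):
        if st[i,4]<300: continue
        w=ray(c,np.argwhere(l==i)[:,::-1],z)[:,:2].astype(np.float32); r=cv2.minAreaRect(w)
        print(n,ce[i].round(),st[i,4],"rect",np.round(r[0],1),np.round(r[1]),round(r[2],1),"depth",np.nanmedian(P[l==i],0).round())
rep("bar",(P[...,2]>208)&(P[...,2]<225)&(H>=6)&(H<=30)&(S>80),216)
rep("yellow",(H>=18)&(H<=32)&(S>110)&(V>60)&(P[...,2]<30),18)
rep("off",(P[...,2]>36)&(P[...,2]<48)&(S<100),42)
rep("bar+forks top",(P[...,2]>200)&(P[...,2]<225),212)
go(610,-35,370,-16)
E
```

```text
bar [258. 162.] 5118 rect [610.8 -31.5] [207.  20.] 74.8 depth [615. -15. 216.]
yellow [241. 145.] 541 rect [585.8 -29.2] [112.  13.] 74.8 depth [586. -30.  17.]
yellow [277. 144.] 394 rect [633.1 -42. ] [110.  15.] 74.5 depth [636. -43.  17.]
bar+forks top [258. 163.] 5215 rect [610.5 -32.5] [210.  20.] 74.8 depth [615. -15. 215.]
go (610, -35, 370, -16) offset [-0.15, 0.15, -0.07] rot [-0.1, -0.0, -0.0] now [609.  -33.1 423.3] t 1.9
```

View pics/w1.png

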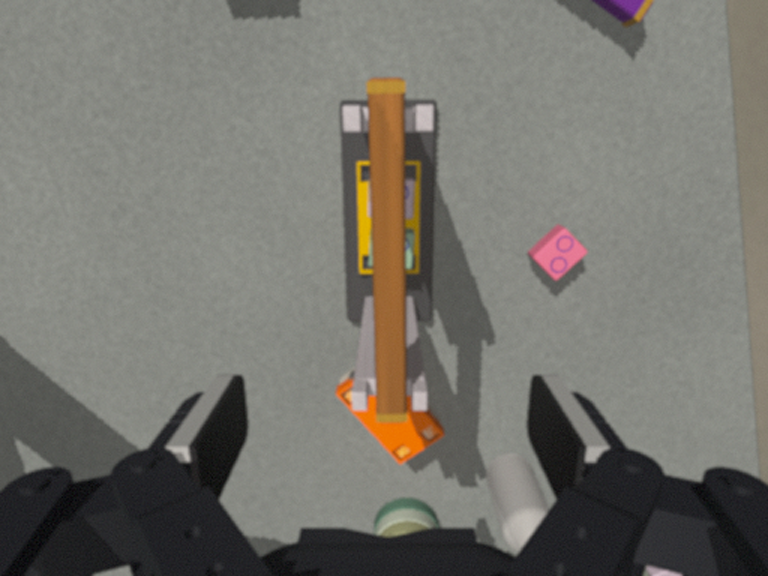

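The wrist view shows the wood bar along column 387 (rows 80–420), the yellow pad around (388,216), and the orange box at (390,420). The bar's centre is at (610.8,-32), yaw -15.2°. I go down and grip it.

```bash
python3 -c "
from h import *
go(611,-32,206,-15.2)"
```

```text
go (611, -32, 206, -15.2) offset [0.16, 0.17, 16.33] rot [-0.1, -0.0, -0.8] now [609.  -33.1 423.3] t 1.9
```

>>> {"op": "step_arm", "data": {"plan": [{"offset":[0.1,0.2,8],"rot":[0,0,-0.8],"gripper":6},{"offset":[0.1,0.2,12],"rot":[0,0,-0.8],"gripper":5},{"offset":[0.1,0.2,15],"rot":[0,0,-0.8],"gripper":5},{"offset":[0.1,0.2,16.3],"rot":[0,0,-0.8],"gripper":5},{"offset":[0.1,0.2,16.3],"rot":[0,0,-0.8],"gripper":5},{"offset":[0.1,0.2,16.3],"rot":[0,0,-0.8],"gripper":1},{"offset":[0.1,0.2,16.3],"rot":[0,0,-0.8],"gripper":1},{"offset":[0.1,0.2,16.3],"rot":[0,0,-0.8],"gripper":1},{"offset":[0.1,0.2,16.3],"rot":[0,0,-0.8],"gripper":1},{"offset":[0.1,0.2,16.3],"rot":[0,0,-0.8],"gripper":1}], "squeeze": 40}}

```text
time_s: 2.9
eef_pos: [612.0, -32.9, 263.7]
ee_rot: [0.002, 0.795, 0.607, 0.002]
force: [-1.5, 1.6, 6.6]
grip_width: 0.226
grip_force: 39.7
```

```bash
python3 -c "
from h import *
go(611,-32,300,-15.2);go(430,0,300,0);go(430,0,14,0)"
```

```text
go (611, -32, 300, -15.2) offset [0.06, -0.07, -9.03] rot [0.3, -0.0, -0.0] now [612.  -32.9 263.7] t 2.9
go (430, 0, 300, 0) offset [-1.6, -18.38, -9.12] rot [0.3, 0.0, -15.2] now [612.  -32.9 263.7] t 2.9
go (430, 0, 14, 0) offset [-1.62, -18.52, 19.48] rot [0.3, 0.0, -15.2] now [612.  -32.9 263.7] t 2.9
```

>>> {"op": "step_arm", "data": {"plan": [{"offset":[0,0,-4],"rot":[0,0,0],"gripper":1},{"offset":[0,0,-7],"rot":[0,0,0],"gripper":1},{"offset":[-0.4,-4.6,-7],"rot":[0,0,-4],"gripper":1},{"offset":[-0.8,-9.2,-7],"rot":[0,0,-8],"gripper":1},{"offset":[-1.2,-14,-7],"rot":[0,0,-12],"gripper":1},{"offset":[-1.6,-18.5,-4],"rot":[0,0,-15.2],"gripper":1},{"offset":[-1.6,-18.5,1],"rot":[0,0,-15.2],"gripper":1},{"offset":[-1.6,-18.5,6],"rot":[0,0,-15.2],"gripper":1},{"offset":[-1.6,-18.5,11],"rot":[0,0,-15.2],"gripper":1},{"offset":[-1.6,-18.5,15],"rot":[0,0,-15.2],"gripper":1},{"offset":[-1.6,-18.5,17],"rot":[0,0,-15.2],"gripper":1},{"offset":[-1.6,-18.5,17],"rot":[0,0,-15.2],"gripper":1}]}}

```text
time_s: 4.1
eef_pos: [428.3, 0.3, 89.7]
ee_rot: [-0.001, 0.707, 0.707, -0.001]
force: [-0.1, 0.6, -1.0]
grip_width: 0.228
grip_force: 39.8
```

```bash
python3 -c "
from h import *
go(430,0,18,0)
c=cam('side');save(c,'s2',(150,120,512,384),2)"
```

```text
go (430, 0, 18, 0) offset [-0.03, 0.17, 1.77] rot [-0.2, -0.0, -0.0] now [4.283e+02 3.000e-01 8.970e+01] t 4.1
```

View pics/s2.png

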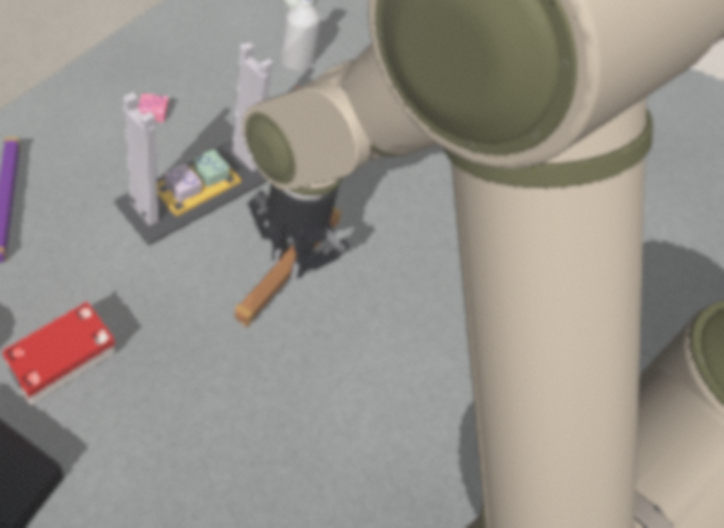

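The bar hangs level in the gripper (crop 290,265) over clear bench. I set it down.

>>> {"op": "step_arm", "data": {"plan": [{"offset":[0,0,1],"rot":[0,0,0],"gripper":1},{"offset":[0,0,1.4],"rot":[0,0,0],"gripper":1},{"offset":[0,0,1.6],"rot":[0,0,0],"gripper":1},{"offset":[0,0,1.6],"rot":[0,0,0],"gripper":1}]}}

```text
time_s: 4.55
eef_pos: [428.8, 0.2, 74.9]
ee_rot: [0.0, 0.707, 0.707, 0.0]
force: [0.7, 0.5, -1.2]
grip_width: 0.229
grip_force: 39.8
```

>>> {"op": "step_arm", "data": {"plan": [{"offset":[0,0,0.15],"rot":[0,0,0],"gripper":1},{"offset":[0,0,0.25],"rot":[0,0,0],"gripper":1},{"offset":[0,0,0.25],"rot":[0,0,0],"gripper":1}]}}

```text
time_s: 4.85
eef_pos: [428.8, 0.2, 72.9]
ee_rot: [0.0, 0.707, 0.707, 0.0]
force: [-2.4, 0.8, 8.2]
grip_width: 0.224
grip_force: 45.7
```

>>> {"op": "step_arm", "data": {"plan": [{"offset":[0,0,0],"rot":[0,0,0],"gripper":5},{"offset":[0,0,0],"rot":[0,0,0],"gripper":5},{"offset":[0,0,0],"rot":[0,0,0],"gripper":5},{"offset":[0,0,-5],"rot":[0,0,0],"gripper":5},{"offset":[0,0,-10],"rot":[0,0,0],"gripper":5},{"offset":[0,0,-15],"rot":[0,0,0],"gripper":6},{"offset":[0,0,-20],"rot":[0,0,0],"gripper":6},{"offset":[0,0,-25],"rot":[0,0,0],"gripper":6},{"offset":[0,0,-30],"rot":[0,0,0],"gripper":6}]}}

```text
time_s: 5.75
eef_pos: [428.0, 0.4, 374.5]
ee_rot: [0.0, 0.707, 0.707, 0.0]
force: [1.4, -0.5, -1.1]
grip_width: 0.703
grip_force: 0.0
```

```bash
python3 -c "
from h import *
go(605,-70,310,-15.2)"
```

```text
go (605, -70, 310, -15.2) offset [-7.03, 17.7, 1.06] rot [0.0, 0.0, 15.2] now [4.280e+02 4.000e-01 3.745e+02] t 5.75
```

>>> {"op": "step_arm", "data": {"plan": [{"offset":[-7,17.7,0],"rot":[0,0,15.2],"gripper":6},{"offset":[-7,17.7,0],"rot":[0,0,15.2],"gripper":6},{"offset":[-7,17.7,0],"rot":[0,0,15.2],"gripper":6},{"offset":[-7,17.7,0],"rot":[0,0,15.2],"gripper":6},{"offset":[-7,17.7,0],"rot":[0,0,15.2],"gripper":6},{"offset":[-7,17.7,0],"rot":[0,0,15.2],"gripper":6}]}}

```text
time_s: 6.35
eef_pos: [605.8, -70.0, 371.1]
ee_rot: [-0.001, 0.795, 0.607, -0.001]
force: [-0.7, -0.6, 0.4]
grip_width: 0.697
grip_force: 0.0
```

```bash
cat >> h.py <<'E'
def rep(c,n,m,z,lo=150):
    P=cloud(c); k,l,st,ce=cv2.connectedComponentsWithStats(m.astype(np.uint8))
    for i in range(1,k):
        if st[i,4]<lo: continue
        w=ray(c,np.argwhere(l==i)[:,::-1],z)[:,:2].astype(np.float32); r=cv2.minAreaRect(w)
        print(n,ce[i].round(),st[i,4],"rect",np.round(r[0],1),np.round(r[1]),round(r[2],1),"depth",np.nanmedian(P[l==i],0).round())
def hsv(c):
    im=cv2.cvtColor(c["color"],cv2.COLOR_RGB2HSV).astype(int); return im[...,0],im[...,1],im[...,2]
E
python3 - <<'E'
from h import *
c=cam("wrist"); save(c,"w3",None,1.5); P=cloud(c); H,S,V=hsv(c); z=P[...,2]
rep(c,"yellow",(H>=18)&(H<=32)&(S>110)&(V>60)&(z<30),18)
rep(c,"off",(z>34)&(z<50)&(S<130)&(V>80),42)
rep(c,"forktop",(z>200)&(z<216),210,60)
rep(c,"orange",(H>=4)&(H<=16)&(S>170)&(z>38)&(z<50),44)
E
```

```text
yellow [252. 121.] 1826 rect [610.1 -35.2] [111.  62.] 74.2 depth [607. -34.  17.]
off [256. 108.] 1067 rect [618.5 -14.1] [36. 41.] 73.8 depth [618. -14.  42.]
off [256. 147.] 981 rect [605.2 -59.9] [36. 42.] 69.7 depth [605. -60.  42.]
forktop [221.  19.] 435 rect [614.7  53.3] [15. 10.] 73.2 depth [615.  54. 210.]
forktop [282.  19.] 410 rect [652.4  42.7] [14. 10.] 74.8 depth [652.  43. 210.]
forktop [226. 259.] 265 rect [ 567.8 -111.8] [19. 10.] 73.4 depth [ 567. -112.  209.]
forktop [275. 259.] 257 rect [ 605.5 -122.4] [18. 10.] 75.4 depth [ 605. -123.  209.]
orange [259. 281.] 1882 rect [ 560.6 -238.7] [60. 91.] 21.9 depth [ 559. -242.   43.]
```

View pics/w3.png

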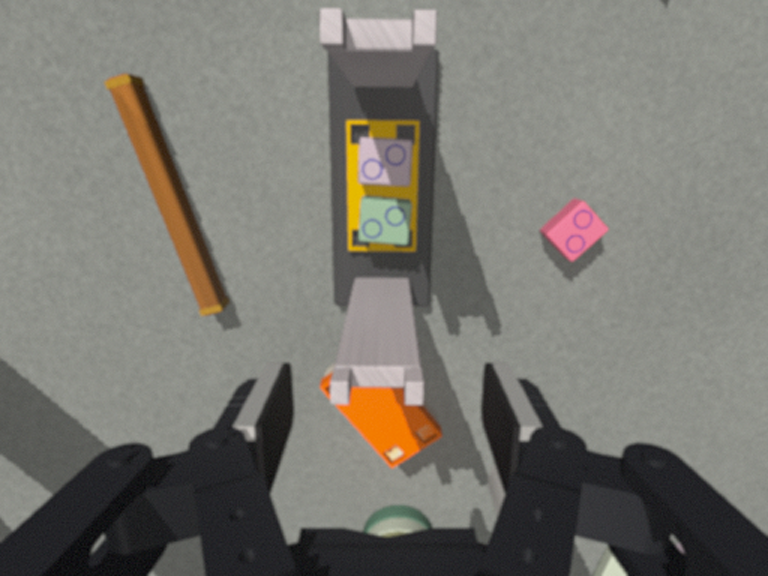

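The wrist view shows lilac (385,162) and green-grey (385,222) on the pad, and the bar flat on the bench at left. I need to know whether the camera is a solid body that could hit an upright, so I look from outside.

```bash
python3 - <<'E'
from h import *
w=cam("wrist")["o"]; ims=[]
for n,k in(("scene",6),("side",3)):
    c=cam(n); p=c["K"]@(c["Rwc"].T@(w-c["o"])); u,v=(p[:2]/p[2]).round().astype(int); print(n,u,v)
    r=390//(2*k); im=cv2.copyMakeBorder(c["color"][...,::-1].copy(),90,90,90,90,cv2.BORDER_CONSTANT); im[v+90,u+90]=(0,255,0)
    ims.append(cv2.resize(im[v+90-r:v+90+r,u+90-r:u+90+r],(390,390),interpolation=cv2.INTER_NEAREST))
cv2.imwrite("pics/camchk.png",np.hstack(ims)); print(w)
E
```

```text
scene 266 136
side 231 76
[626.14863247   6.41967055 441.70597795]
```

View pics/camchk.png

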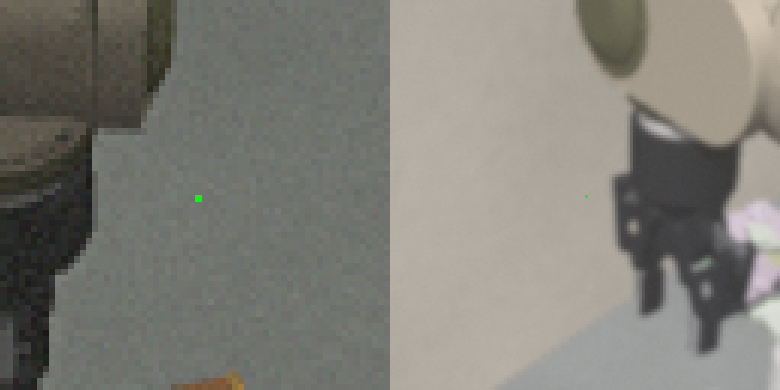

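The camera is not a solid body: the green dot is free in air in both views. The wrist cap above the gripper is wide, though, so I measure its extent against the uprights.

```bash
python3 - <<'E'
from h import *
s=sense(); t=s["eef_pos"]; a=np.radians(-15.7); ey=np.array([-np.sin(a),np.cos(a)]); ex=np.array([np.cos(a),np.sin(a)])
Q=np.vstack([cloud(cam(n)).reshape(-1,3) for n in("scene","side")]); Q=Q[np.isfinite(Q[:,0])]-t
y=Q[:,:2]@ey; x=Q[:,:2]@ex
for h in range(-60,260,20):
    m=(Q[:,2]>h)&(Q[:,2]<h+20)&(abs(y)<160)&(abs(x)<110)
    if m.sum()>5: print(h,m.sum(),"y",np.percentile(y[m],[1,99]).round(),"x",np.percentile(x[m],[1,99]).round())
E
```

```text
-60 166 y [-12.  11.] x [-44.  47.]
-40 139 y [-11.  13.] x [-57.  54.]
-20 303 y [-13.  16.] x [-64.  65.]
0 424 y [-16.  17.] x [-66.  68.]
20 582 y [-18.  19.] x [-68.  70.]
40 214 y [-23.  36.] x [-41.  42.]
60 486 y [-33.  38.] x [-38.  40.]
80 528 y [-35.  37.] x [-38.  39.]
100 282 y [-34.  38.] x [-32.  40.]
120 209 y [-38.  61.] x [-56.  42.]
140 666 y [-38.  66.] x [-108.   41.]
160 1030 y [-58.  70.] x [-108.   48.]
180 1378 y [-65.  70.] x [-107.   49.]
200 1658 y [-65.  68.] x [-109.   43.]
220 1563 y [-59.  62.] x [-109.   27.]
```

Up to 120 mm above the TCP the tool is within ±38 mm, so it clears. Lilac first.

```bash
python3 -c "
from h import *
go(618.5,-14,120,-16);go(618.5,-14,42,-16)"
```

```text
go (618.5, -14, 120, -16) offset [5.71, -0.17, 19.91] rot [0.1, 0.0, 0.8] now [605.  -69.5 373.2] t 6.65
go (618.5, -14, 42, -16) offset [5.71, -0.18, 27.71] rot [0.1, 0.0, 0.8] now [605.  -69.5 373.2] t 6.65
```

>>> {"op": "step_arm", "data": {"plan": [{"offset":[5.6,-0.2,2],"rot":[0,0,0.8],"gripper":6},{"offset":[5.6,-0.2,6],"rot":[0,0,0.8],"gripper":6},{"offset":[5.6,-0.2,11],"rot":[0,0,0.8],"gripper":6},{"offset":[5.6,-0.2,16],"rot":[0,0,0.8],"gripper":6},{"offset":[5.6,-0.2,21],"rot":[0,0,0.8],"gripper":6},{"offset":[5.6,-0.2,25],"rot":[0,0,0.8],"gripper":6},{"offset":[5.6,-0.2,27.4],"rot":[0,0,0.8],"gripper":6},{"offset":[5.6,-0.2,27.4],"rot":[0,0,0.8],"gripper":6},{"offset":[5.6,-0.2,27.4],"rot":[0,0,0.8],"gripper":3.5},{"offset":[5.6,-0.2,27.4],"rot":[0,0,0.8],"gripper":3.5},{"offset":[5.6,-0.2,27.4],"rot":[0,0,0.8],"gripper":3.5},{"offset":[5.6,-0.2,27.4],"rot":[0,0,0.8],"gripper":3.5}]}}

```text
time_s: 7.85
eef_pos: [619.2, -15.4, 100.4]
ee_rot: [0.001, 0.799, 0.602, 0.001]
force: [-2.1, -0.4, 7.3]
grip_width: 0.481
grip_force: 41.6
```

>>> {"op": "step_arm", "data": {"plan": [{"offset":[0,0,-5],"rot":[0,0,0],"gripper":3.5},{"offset":[0,0,-10],"rot":[0,0,0],"gripper":3.5},{"offset":[0,0,-15],"rot":[0,0,0],"gripper":3.5},{"offset":[0,0,-20],"rot":[0,0,0],"gripper":3.5},{"offset":[0,0,-25],"rot":[0,0,0],"gripper":3.5},{"offset":[0,0,-25],"rot":[0,0,0],"gripper":3.5}]}}

```text
time_s: 8.45
eef_pos: [619.0, -15.3, 356.7]
ee_rot: [0.005, 0.799, 0.602, 0.005]
force: [1.2, -0.3, -0.1]
grip_width: 0.482
grip_force: 41.4
```

```bash
python3 -c "
from h import *
c=cam('scene'); H,S,V=hsv(c); P=cloud(c);z=P[...,2]
rep(c,'tray wall',(z>29)&(z<42)&(V<70)&(P[...,1]>300)&(P[...,0]>400)&(P[...,0]<650),36,20)
rep(c,'tray floor',(z>-2)&(z<15)&(V<45)&(P[...,1]>300)&(P[...,0]>400)&(P[...,0]<650),4,20)
c=cam('side'); H,S,V=hsv(c); P=cloud(c);z=P[...,2]
rep(c,'tray all',(V<60)&(P[...,1]>300)&(P[...,0]>400)&(P[...,0]<650),36,20)
go(522,400,280,0)"
```

```text
tray wall [373. 164.] 81 rect [526.4 447.9] [133.  49.] 1.8 depth [531. 464.  33.]
tray wall [352. 170.] 95 rect [532.9 385.6] [134.  61.] 2.0 depth [534. 366.  35.]
tray wall [373. 191.] 22 rect [637.2 410.8] [33. 13.] 51.6 depth [636. 410.  36.]
tray floor [362. 169.] 481 rect [514.4 427.3] [114.  94.] 5.3 depth [517. 432.   4.]
tray floor [354. 182.] 43 rect [563.4 370.5] [84. 36.] 32.1 depth [575. 366.   8.]
tray all [139. 357.] 3319 rect [518.2 420. ] [135. 109.] 5.2 depth [535. 414.   5.]
go (522, 400, 280, 0) offset [37.25, -20.72, 1.48] rot [0.1, 0.0, -16.0] now [618.2 -15.3 349.2] t 8.55
```

```bash
python3 -c "
from h import *
go(497,414,280,-85)
c=cam('side')
print(ray(c,[[103,292],[108,318]],60))
c=cam('scene'); print(ray(c,[375,188],90), ray(c,[374,203],0))"
```

```text
go (497, 414, 280, -85) offset [37.91, -23.51, 1.47] rot [0.1, -0.1, 69.0] now [618.2 -15.3 349.2] t 8.55
[[680.9797222  381.21289702  60.        ]
 [622.72236742 410.50205042  60.        ]]
[[657.00160996 392.39187209  90.        ]] [[667.46017181 408.80041108   0.        ]]
```

>>> {"op": "step_arm", "data": {"plan": [{"offset":[37.9,-23.5,1],"rot":[0,0,69],"gripper":3.5},{"offset":[37.9,-23.5,1],"rot":[0,0,69],"gripper":3.5},{"offset":[37.9,-23.5,1],"rot":[0,0,69],"gripper":3.5},{"offset":[37.9,-23.5,1],"rot":[0,0,69],"gripper":3.5},{"offset":[37.9,-23.5,1],"rot":[0,0,69],"gripper":3.5},{"offset":[37.9,-23.5,1],"rot":[0,0,69],"gripper":3.5},{"offset":[37.9,-23.5,1],"rot":[0,0,69],"gripper":3.5},{"offset":[37.9,-23.5,1],"rot":[0,0,69],"gripper":3.5},{"offset":[37.9,-23.5,1],"rot":[0,0,69],"gripper":3.5},{"offset":[37.9,-23.5,1],"rot":[0,0,69],"gripper":3.5},{"offset":[37.9,-23.5,1],"rot":[0,0,69],"gripper":3.5},{"offset":[37.9,-23.5,1],"rot":[0,0,69],"gripper":3.5}]}}

```text
time_s: 9.85
eef_pos: [497.5, 413.2, 337.1]
ee_rot: [0.001, 0.999, 0.044, -0.001]
force: [0.2, 1.0, -1.3]
grip_width: 0.48
grip_force: 41.3
```

```bash
python3 -c "
from h import *
c=cam('wrist'); H,S,V=hsv(c); P=cloud(c);z=P[...,2]
save(c,'w4',None,1.2)
m=(z<45)&(V<60)&(P[...,1]>300)&(P[...,0]>400)&(P[...,0]<620)
rep(c,'tray',m,36,200); rep(c,'floor',m&(z<12)&(z>-3),4,200)
go(497,414,40,-85)"
```

```text
tray [255. 129.] 10479 rect [526.4 420.3] [126. 106.] 5.3 depth [528. 421.   4.]
floor [255. 128.] 8650 rect [524.  421.1] [124. 105.] 5.1 depth [529. 422.   4.]
go (497, 414, 40, -85) offset [-0.04, -0.17, 24.35] rot [0.1, 0.1, -0.1] now [497.8 412.6 337.5] t 9.9
```

View pics/w4.png

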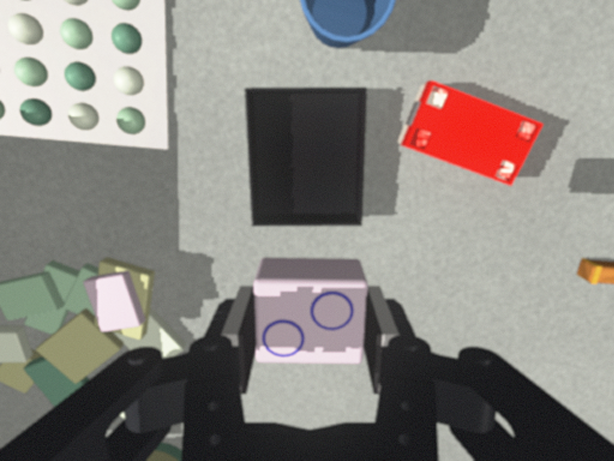

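The wrist view shows the lilac offcut held (310,310), and the tray ahead at (308,157), centred at (525,421). I lower it into the near half.

>>> {"op": "step_arm", "data": {"plan": [{"offset":[0,-0.5,5],"rot":[0,0,0],"gripper":3.5},{"offset":[0,-0.5,10],"rot":[0,0,0],"gripper":3.5},{"offset":[0,-0.5,15],"rot":[0,0,0],"gripper":3.5},{"offset":[0,-0.5,20],"rot":[0,0,0],"gripper":3.5},{"offset":[0,-0.5,23],"rot":[0,0,0],"gripper":3.5},{"offset":[0,-0.5,24.2],"rot":[0,0,0],"gripper":3.5},{"offset":[0,-0.5,24.2],"rot":[0,0,0],"gripper":3.5},{"offset":[0,-0.5,24.2],"rot":[0,0,0],"gripper":5.5},{"offset":[0,-0.5,24.2],"rot":[0,0,0],"gripper":5.5},{"offset":[0,-0.5,24.2],"rot":[0,0,0],"gripper":5.5},{"offset":[0,-0.5,19.2],"rot":[0,0,0],"gripper":5.5},{"offset":[0,-0.5,14],"rot":[0,0,0],"gripper":5.5}]}}

```text
time_s: 11.1
eef_pos: [496.4, 418.6, 197.5]
ee_rot: [0.0, 0.999, 0.043, -0.001]
force: [0.6, 0.8, 0.3]
grip_width: 0.642
grip_force: 0.0
```

>>> {"op": "step_arm", "data": {"plan": [{"offset":[0,0,-5],"rot":[0,0,0],"gripper":6},{"offset":[0,0,-10],"rot":[0,0,0],"gripper":6},{"offset":[0,0,-14],"rot":[0,0,0],"gripper":6},{"offset":[0,0,-14],"rot":[0,0,0],"gripper":6}]}}

```text
time_s: 11.5
eef_pos: [497.2, 419.2, 344.0]
ee_rot: [-0.003, 0.999, 0.043, 0.006]
force: [-0.4, 0.4, 0.8]
grip_width: 0.702
grip_force: 0.0
```

```bash
python3 -c "
from h import *
go(600,-75,290,-17)"
```

```text
go (600, -75, 290, -17) offset [5.95, 50.13, -0.2] rot [0.1, -0.8, -68.0] now [497.2 419.2 344. ] t 11.5
```

>>> {"op": "step_arm", "data": {"plan": [{"offset":[6,50.1,0],"rot":[0,0,-68],"gripper":6},{"offset":[6,50.1,0],"rot":[0,0,-68],"gripper":6},{"offset":[6,50.1,0],"rot":[0,0,-68],"gripper":6},{"offset":[6,50.1,0],"rot":[0,0,-68],"gripper":6},{"offset":[6,50.1,0],"rot":[0,0,-68],"gripper":6},{"offset":[6,50.1,0],"rot":[0,0,-68],"gripper":6},{"offset":[6,50.1,0],"rot":[0,0,-68],"gripper":6},{"offset":[6,50.1,0],"rot":[0,0,-68],"gripper":6},{"offset":[6,50.1,0],"rot":[0,0,-68],"gripper":6},{"offset":[6,50.1,0],"rot":[0,0,-68],"gripper":6},{"offset":[6,50.1,0],"rot":[0,0,-68],"gripper":6},{"offset":[6,50.1,0],"rot":[0,0,-68],"gripper":6}]}}

```text
time_s: 12.7
eef_pos: [600.0, -78.7, 335.7]
ee_rot: [0.0, 0.805, 0.593, -0.0]
force: [0.9, 1.8, 0.6]
grip_width: 0.704
grip_force: 0.0
```

>>> {"op": "step_arm", "data": {"plan": [{"offset":[0,0,0],"rot":[0,0,0],"gripper":6}]}}

```text
time_s: 12.8
eef_pos: [599.7, -75.1, 336.1]
ee_rot: [-0.0, 0.804, 0.594, 0.0]
force: [0.4, 0.0, -0.5]
grip_width: 0.702
grip_force: 0.0
```

```bash
python3 - <<'E'
from h import *
c=cam("wrist"); P=cloud(c); H,S,V=hsv(c); z=P[...,2]
rep(c,"off",(z>34)&(z<50)&(S<130)&(V>80),42)
c=cam("side"); P=cloud(c); H,S,V=hsv(c); z=P[...,2]
rep(c,"lilac in tray",(V>80)&(z<60)&(P[...,1]>360)&(P[...,1]<480)&(P[...,0]>460)&(P[...,0]<590)&(z>10),28,20)
go(605.2,-60,120,-17);go(605.2,-60,42,-17)
E
```

```text
off [259. 147.] 1179 rect [605.3 -60. ] [37. 41.] 69.6 depth [605. -60.  42.]
off [258. 195.] 174 rect [ 587.4 -113.6] [ 5. 48.] 72.9 depth [ 589. -114.   42.]
lilac in tray [108. 346.] 38 rect [590.8 439.5] [ 2. 77.] 5.3 depth [587. 446.  36.]
lilac in tray [148. 368.] 477 rect [494.1 419.3] [42. 43.] 3.5 depth [494. 420.  28.]
go (605.2, -60, 120, -17) offset [1.48, 0.12, 16.24] rot [0.0, -0.0, 0.0] now [599.7 -73.9 336.4] t 12.9
go (605.2, -60, 42, -17) offset [1.48, 0.11, 24.04] rot [0.0, -0.0, 0.0] now [599.7 -73.9 336.4] t 12.9
```

Lilac is in the tray. Green next.

>>> {"op": "step_arm", "data": {"plan": [{"offset":[1.5,0.1,5],"rot":[0,0,2.5],"gripper":6},{"offset":[1.5,0.1,10],"rot":[0,0,2.5],"gripper":6},{"offset":[1.5,0.1,15],"rot":[0,0,2.5],"gripper":6},{"offset":[1.5,0.1,20],"rot":[0,0,2.5],"gripper":6},{"offset":[1.5,0.1,23],"rot":[0,0,2.5],"gripper":6},{"offset":[1.5,0.1,23.8],"rot":[0,0,2.5],"gripper":6},{"offset":[1.5,0.1,23.8],"rot":[0,0,2.5],"gripper":6},{"offset":[1.5,0.1,23.8],"rot":[0,0,2.5],"gripper":3.5},{"offset":[1.5,0.1,23.8],"rot":[0,0,2.5],"gripper":3.5},{"offset":[1.5,0.1,23.8],"rot":[0,0,2.5],"gripper":3.5},{"offset":[1.5,0.1,23.8],"rot":[0,0,2.5],"gripper":3.5}]}}

```text
time_s: 14.0
eef_pos: [606.4, -61.1, 100.9]
ee_rot: [0.002, 0.817, 0.577, 0.002]
force: [-0.3, 1.4, 7.8]
grip_width: 0.481
grip_force: 42.3
```

>>> {"op": "step_arm", "data": {"plan": [{"offset":[0,0,-5],"rot":[0,0,0],"gripper":3.5},{"offset":[0,0,-10],"rot":[0,0,0],"gripper":3.5},{"offset":[0,0,-15],"rot":[0,0,0],"gripper":3.5},{"offset":[0,0,-20],"rot":[0,0,0],"gripper":3.5},{"offset":[0,0,-24],"rot":[0,0,0],"gripper":3.5},{"offset":[0,0,-24],"rot":[0,0,0],"gripper":3.5}]}}

```text
time_s: 14.6
eef_pos: [605.8, -61.1, 345.8]
ee_rot: [0.005, 0.817, 0.577, 0.004]
force: [-0.6, 1.3, -1.2]
grip_width: 0.479
grip_force: 41.6
```

```bash
python3 -c "
from h import *
go(551,423,280,-85)"
```

```text
go (551, 423, 280, -85) offset [43.79, -21.36, 0.93] rot [0.6, -0.4, 65.5] now [605.8 -61.1 345.8] t 14.6
```

>>> {"op": "step_arm", "data": {"plan": [{"offset":[43.8,-21.4,0.8],"rot":[0,0,65.5],"gripper":3.5},{"offset":[43.8,-21.4,0.8],"rot":[0,0,65.5],"gripper":3.5},{"offset":[43.8,-21.4,0.8],"rot":[0,0,65.5],"gripper":3.5},{"offset":[43.8,-21.4,0.8],"rot":[0,0,65.5],"gripper":3.5},{"offset":[43.8,-21.4,0.8],"rot":[0,0,65.5],"gripper":3.5},{"offset":[43.8,-21.4,0.8],"rot":[0,0,65.5],"gripper":3.5},{"offset":[43.8,-21.4,0.8],"rot":[0,0,65.5],"gripper":3.5},{"offset":[43.8,-21.4,0.8],"rot":[0,0,65.5],"gripper":3.5},{"offset":[43.8,-21.4,0.8],"rot":[0,0,65.5],"gripper":3.5},{"offset":[43.8,-21.4,0.8],"rot":[0,0,65.5],"gripper":3.5},{"offset":[43.8,-21.4,0.8],"rot":[0,0,65.5],"gripper":3.5},{"offset":[43.8,-21.4,0.8],"rot":[0,0,65.5],"gripper":3.5}]}}

```text
time_s: 15.8
eef_pos: [549.3, 424.6, 329.4]
ee_rot: [0.0, 0.999, 0.044, -0.0]
force: [-0.2, -1.1, -1.4]
grip_width: 0.476
grip_force: 41.5
```

>>> {"op": "step_arm", "data": {"plan": [{"offset":[0,0,0],"rot":[0,0,0],"gripper":3.5}]}}

```text
time_s: 15.9
eef_pos: [550.4, 422.2, 330.2]
ee_rot: [0.0, 0.999, 0.043, -0.0]
force: [0.4, 0.3, -0.9]
grip_width: 0.479
grip_force: 41.5
```

```bash
python3 -c "
from h import *
go(551,423,42,-85)"
```

```text
go (551, 423, 42, -85) offset [0.07, -0.08, 23.42] rot [0.0, 0.0, -0.1] now [550.4 422.2 330.2] t 15.9
```

>>> {"op": "step_arm", "data": {"plan": [{"offset":[0,0,5],"rot":[0,0,0],"gripper":3.5},{"offset":[0,0,10],"rot":[0,0,0],"gripper":3.5},{"offset":[0,0,15],"rot":[0,0,0],"gripper":3.5},{"offset":[0,0,20],"rot":[0,0,0],"gripper":3.5},{"offset":[0,0,22.5],"rot":[0,0,0],"gripper":3.5},{"offset":[0,0,23.4],"rot":[0,0,0],"gripper":3.5},{"offset":[0,0,23.4],"rot":[0,0,0],"gripper":3.5},{"offset":[0,0,23.4],"rot":[0,0,0],"gripper":5.5},{"offset":[0,0,23.4],"rot":[0,0,0],"gripper":5.5},{"offset":[0,0,23.4],"rot":[0,0,0],"gripper":5.5},{"offset":[0,0,18.4],"rot":[0,0,0],"gripper":5.5},{"offset":[0,0,13.4],"rot":[0,0,0],"gripper":5.5}]}}

```text
time_s: 17.1
eef_pos: [549.7, 423.1, 197.3]
ee_rot: [0.0, 0.999, 0.043, -0.001]
force: [0.9, -0.3, 1.2]
grip_width: 0.641
grip_force: 0.0
```

```bash
python3 -c "
from h import *
go(566,266,270,-16)"
```

```text
go (566, 266, 270, -16) offset [0.24, 15.8, -12.66] rot [-0.0, 0.1, -69.0] now [549.7 423.1 197.3] t 17.1
```

>>> {"op": "step_arm", "data": {"plan": [{"offset":[0,0,-5],"rot":[0,0,0],"gripper":8.5},{"offset":[0.2,4,-10],"rot":[0,0,-8],"gripper":8.5},{"offset":[0.2,18,-12.7],"rot":[0,0,-69],"gripper":8.5},{"offset":[0.2,18,-12.7],"rot":[0,0,-69],"gripper":8.5},{"offset":[0.2,18,-12.7],"rot":[0,0,-69],"gripper":8.5},{"offset":[0.2,18,-12.7],"rot":[0,0,-69],"gripper":8.5},{"offset":[0.2,18,-12.7],"rot":[0,0,-69],"gripper":8.5},{"offset":[0.2,18,-12.7],"rot":[0,0,-69],"gripper":8.5},{"offset":[0.2,18,-12.7],"rot":[0,0,-69],"gripper":8.5},{"offset":[0.2,18,-12.7],"rot":[0,0,-69],"gripper":8.5},{"offset":[0.2,18,-12.7],"rot":[0,0,-69],"gripper":8.5},{"offset":[0.2,18,-12.7],"rot":[0,0,-69],"gripper":8.5}]}}

```text
time_s: 18.3
eef_pos: [567.6, 244.2, 323.5]
ee_rot: [0.0, 0.8, 0.6, 0.0]
force: [-0.2, -0.9, 0.2]
grip_width: 0.997
grip_force: 0.0
```

```bash
python3 - <<'E'
from h import *
c=cam("wrist"); P=cloud(c); H,S,V=hsv(c); z=P[...,2]
save(c,"w5",None,1.2)
rep(c,"lid",(z>39)&(z<50)&(P[...,1]>180)&(P[...,1]<350)&(P[...,0]>480)&(P[...,0]<650),44)
rep(c,"red",((H<8)|(H>172))&(S>150)&(P[...,1]<350),44)
s=cam("side"); P=cloud(s); H,S,V=hsv(s); z=P[...,2]
rep(s,"in tray",(V>80)&(P[...,1]>360)&(P[...,1]<480)&(P[...,0]>470)&(P[...,0]<585)&(z>10),28,20)
go(566,266,60,-16)
E
```

```text
lid [246. 139.] 4876 rect [562.3 271.3] [110.  60.] 75.5 depth [563. 274.  44.]
red [247. 139.] 4691 rect [563.1 271.3] [110.  60.] 75.6 depth [564. 274.  44.]
in tray [130. 353.] 454 rect [545.  422.9] [43. 43.] 5.5 depth [545. 423.  28.]
in tray [148. 368.] 477 rect [493.8 419.3] [42. 43.] 3.7 depth [494. 420.  28.]
go (566, 266, 60, -16) offset [2.05, -0.76, 20.93] rot [0.0, -0.0, -0.1] now [567.6 244.2 323.3] t 18.4
```

View pics/w5.png

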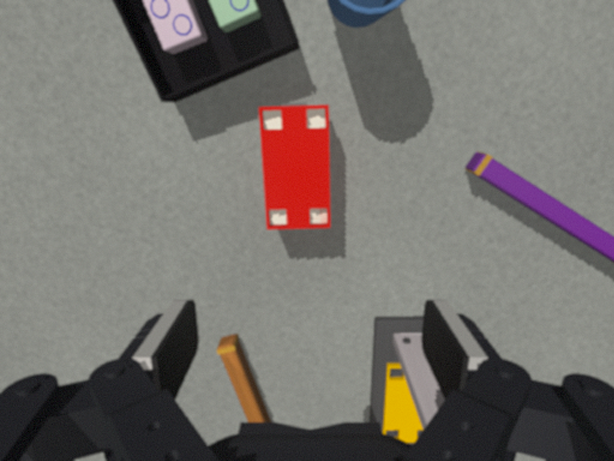

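The red box lies at (298,167), and both offcuts are in the tray. I grip the red box at (562.7,271.3), yaw -14.5°.

```bash
python3 -c "
from h import *
go(562.7,271.3,34,-14.5)"
```

```text
go (562.7, 271.3, 34, -14.5) offset [2.47, -1.23, 23.53] rot [0.0, -0.0, -1.6] now [567.6 244.2 323.3] t 18.4
```

>>> {"op": "step_arm", "data": {"plan": [{"offset":[2.5,-1.2,4],"rot":[0,0,-1.6],"gripper":8.5},{"offset":[2.5,-1.2,9],"rot":[0,0,-1.6],"gripper":8.5},{"offset":[2.5,-1.2,14],"rot":[0,0,-1.6],"gripper":8.5},{"offset":[2.5,-1.2,18],"rot":[0,0,-1.6],"gripper":8.5},{"offset":[2.5,-1.2,21],"rot":[0,0,-1.6],"gripper":8.5},{"offset":[2.5,-1.2,23],"rot":[0,0,-1.6],"gripper":8.5},{"offset":[2.5,-1.2,23.5],"rot":[0,0,-1.6],"gripper":8.5},{"offset":[2.5,-1.2,23.5],"rot":[0,0,-1.6],"gripper":5},{"offset":[2.5,-1.2,23.5],"rot":[0,0,-1.6],"gripper":5},{"offset":[2.5,-1.2,23.5],"rot":[0,0,-1.6],"gripper":5},{"offset":[2.5,-1.2,23.5],"rot":[0,0,-1.6],"gripper":5},{"offset":[2.5,-1.2,23.5],"rot":[0,0,-1.6],"gripper":5}], "squeeze": 50}}

```text
time_s: 19.6
eef_pos: [563.7, 271.7, 89.9]
ee_rot: [0.001, 0.79, 0.613, 0.001]
force: [-0.4, 0.6, 6.9]
grip_width: 0.69
grip_force: 55.6
```

>>> {"op": "step_arm", "data": {"plan": [{"offset":[0,0,-3],"rot":[0,0,0],"gripper":5},{"offset":[0,0,-8],"rot":[0,0,0],"gripper":5},{"offset":[0,0,-13],"rot":[0,0,0],"gripper":5},{"offset":[0,0,-18],"rot":[0,0,0],"gripper":5},{"offset":[0,0,-23],"rot":[0,0,0],"gripper":5},{"offset":[0,0,-26],"rot":[0,0,0],"gripper":5},{"offset":[0,0,-26],"rot":[0,0,0],"gripper":5}]}}

```text
time_s: 20.3
eef_pos: [563.3, 271.6, 353.3]
ee_rot: [0.002, 0.79, 0.613, 0.004]
force: [0.6, -0.7, -3.1]
grip_width: 0.694
grip_force: 55.9
```

```bash
python3 -c "
from h import *
go(610.1,-35,280,-15.6)"
```

```text
go (610.1, -35, 280, -15.6) offset [-28.54, 12.16, 1.9] rot [0.4, -0.2, 1.2] now [563.3 271.6 353.3] t 20.3
```

>>> {"op": "step_arm", "data": {"plan": [{"offset":[-28.5,12.1,1],"rot":[0,0,1.2],"gripper":5},{"offset":[-28.5,12.1,1],"rot":[0,0,1.2],"gripper":5},{"offset":[-28.5,12.1,1],"rot":[0,0,1.2],"gripper":5},{"offset":[-28.5,12.1,1],"rot":[0,0,1.2],"gripper":5},{"offset":[-28.5,12.1,1],"rot":[0,0,1.2],"gripper":5},{"offset":[-28.5,12.1,1],"rot":[0,0,1.2],"gripper":5},{"offset":[-28.5,12.1,1],"rot":[0,0,1.2],"gripper":5},{"offset":[-28.5,12.1,1],"rot":[0,0,1.2],"gripper":5},{"offset":[-28.5,12.1,1],"rot":[0,0,1.2],"gripper":5},{"offset":[-28.5,12.1,1],"rot":[0,0,1.2],"gripper":5}]}}

```text
time_s: 21.3
eef_pos: [609.0, -33.0, 338.0]
ee_rot: [-0.0, 0.796, 0.605, -0.0]
force: [0.1, -0.5, -1.8]
grip_width: 0.697
grip_force: 55.7
```

```bash
python3 - <<'E'
from h import *
go(610.1,-35,60,-15.7)
c=cam("wrist"); P=cloud(c); H,S,V=hsv(c)
# box lid in the hand, top plane at TCP-(89.9-44)
zt=sense()["eef_pos"][2]-45.9
rep(c,"held",((H<8)|(H>172))&(S>150)&(abs(P[...,2]-zt)<8),zt)
E
```

```text
go (610.1, -35, 60, -15.7) offset [-0.16, 0.17, 22.4] rot [-0.0, -0.0, 0.2] now [609. -33. 338.] t 21.3
held [258. 252.] 29624 rect [611.6 -23.9] [94. 61.] 74.5 depth [613. -16. 292.]
```

>>> {"op": "step_arm", "data": {"plan": [{"offset":[-0.25,0.16,3],"rot":[0,0,0.2],"gripper":5},{"offset":[-0.25,0.16,8],"rot":[0,0,0.2],"gripper":5},{"offset":[-0.25,0.16,13],"rot":[0,0,0.2],"gripper":5},{"offset":[-0.25,0.16,17],"rot":[0,0,0.2],"gripper":5},{"offset":[-0.25,0.16,20],"rot":[0,0,0.2],"gripper":5},{"offset":[-0.25,0.16,22],"rot":[0,0,0.2],"gripper":5},{"offset":[-0.25,0.16,22.5],"rot":[0,0,0.2],"gripper":5},{"offset":[-0.25,0.16,22.5],"rot":[0,0,0.2],"gripper":5},{"offset":[-0.25,0.16,22.5],"rot":[0,0,0.2],"gripper":5}]}}

```text
time_s: 22.25
eef_pos: [610.6, -37.2, 114.7]
ee_rot: [0.001, 0.798, 0.603, 0.001]
force: [-0.7, -0.5, -2.4]
grip_width: 0.695
grip_force: 55.5
```

```bash
python3 - <<'E'
from h import *
go(609.9,-35.8,48,-15.7)
E
```

```text
go (609.9, -35.8, 48, -15.7) offset [0.12, -0.11, 1.27] rot [0.1, -0.0, -0.1] now [610.6 -37.2 114.7] t 22.25
```

>>> {"op": "step_arm", "data": {"plan": [{"offset":[0.12,-0.1,0.3],"rot":[0,0,-0.1],"gripper":5},{"offset":[0.12,-0.1,0.6],"rot":[0,0,-0.1],"gripper":5},{"offset":[0.12,-0.1,0.9],"rot":[0,0,-0.1],"gripper":5},{"offset":[0.12,-0.1,1.1],"rot":[0,0,-0.1],"gripper":5},{"offset":[0.12,-0.1,1.3],"rot":[0,0,-0.1],"gripper":5},{"offset":[0.12,-0.1,1.3],"rot":[0,0,-0.1],"gripper":5}]}}

```text
time_s: 22.85
eef_pos: [609.4, -36.1, 101.8]
ee_rot: [0.0, 0.797, 0.604, -0.0]
force: [-7.7, 1.4, 11.3]
grip_width: 0.691
grip_force: 57.5
```

Seated: TCP is at 101.8 against the 101.9 expected. I release and go to the orange box.

>>> {"op": "step_arm", "data": {"plan": [{"offset":[0,0,0],"rot":[0,0,0],"gripper":8.2},{"offset":[0,0,0],"rot":[0,0,0],"gripper":8.2},{"offset":[0,0,0],"rot":[0,0,0],"gripper":8.2},{"offset":[0,0,-4],"rot":[0,0,0],"gripper":8.5},{"offset":[0,0,-9],"rot":[0,0,0],"gripper":8.5},{"offset":[0,0,-14],"rot":[0,0,0],"gripper":8.5},{"offset":[0,0,-19],"rot":[0,0,0],"gripper":8.5},{"offset":[0,0,-22],"rot":[0,0,0],"gripper":8.5},{"offset":[0,0,-22],"rot":[0,0,0],"gripper":8.5}]}}

```text
time_s: 23.75
eef_pos: [610.1, -36.3, 325.2]
ee_rot: [0.003, 0.797, 0.604, 0.003]
force: [0.2, -0.2, -0.5]
grip_width: 0.996
grip_force: 0.0
```

```bash
python3 -c "
from h import *
go(570,-260,290,22)"
```

```text
go (570, -260, 290, 22) offset [-22.62, 2.22, -1.87] rot [0.5, 0.2, -37.7] now [610.1 -36.3 325.2] t 23.75
```

>>> {"op": "step_arm", "data": {"plan": [{"offset":[-22.6,2.2,-2],"rot":[0,0,-37.7],"gripper":8.5},{"offset":[-22.6,2.2,-2],"rot":[0,0,-37.7],"gripper":8.5},{"offset":[-22.6,2.2,-2],"rot":[0,0,-37.7],"gripper":8.5},{"offset":[-22.6,2.2,-2],"rot":[0,0,-37.7],"gripper":8.5},{"offset":[-22.6,2.2,-2],"rot":[0,0,-37.7],"gripper":8.5},{"offset":[-22.6,2.2,-2],"rot":[0,0,-37.7],"gripper":8.5},{"offset":[-22.6,2.2,-2],"rot":[0,0,-37.7],"gripper":8.5},{"offset":[-22.6,2.2,-2],"rot":[0,0,-37.7],"gripper":8.5}]}}

```text
time_s: 24.55
eef_pos: [569.5, -258.6, 339.5]
ee_rot: [-0.001, 0.559, 0.829, 0.0]
force: [0.7, 0.0, -1.6]
grip_width: 0.994
grip_force: 0.0
```

```bash
python3 - <<'E'
from h import *
c=cam("wrist"); P=cloud(c); H,S,V=hsv(c); z=P[...,2]
save(c,"w6",None,1.2)
rep(c,"lid",(z>39)&(z<50)&(P[...,1]<-150)&(P[...,1]>-330)&(P[...,0]>480)&(P[...,0]<650),44)
rep(c,"orange",(H>=4)&(H<=17)&(S>150)&(z<60)&(z>38),44)
rep(c,"bottle/discs",(z>48)&(z<160)&(P[...,1]<-250),54)
s=cam("side"); P=cloud(s); H,S,V=hsv(s); z=P[...,2]
rep(s,"red on pad",((H<10)|(H>170))&(S>80)&(P[...,1]<60)&(P[...,1]>-100)&(z>40)&(z<70),56,20)
go(560,-239,60,22)
E
```

```text
lid [254. 132.] 4529 rect [ 555.8 -231.4] [ 60. 109.] 21.8 depth [ 555. -229.   44.]
orange [255. 132.] 4545 rect [ 555.8 -231.4] [ 60. 109.] 21.8 depth [ 555. -230.   44.]
bottle/discs [181. 259.] 2250 rect [ 528.8 -406.3] [65. 77.] 39.9 depth [ 529. -404.   53.]
bottle/discs [296. 290.] 3056 rect [ 679.6 -400.4] [ 61. 128.] 26.0 depth [ 655. -360.  104.]
red on pad [249. 204.] 772 rect [604.7 -33.1] [117.  69.] 74.3 depth [604. -35.  55.]
go (560, -239, 60, 22) offset [2.15, -0.16, 22.6] rot [-0.0, -0.0, 0.0] now [ 569.6 -258.4  340. ] t 24.65
```

View pics/w6.png

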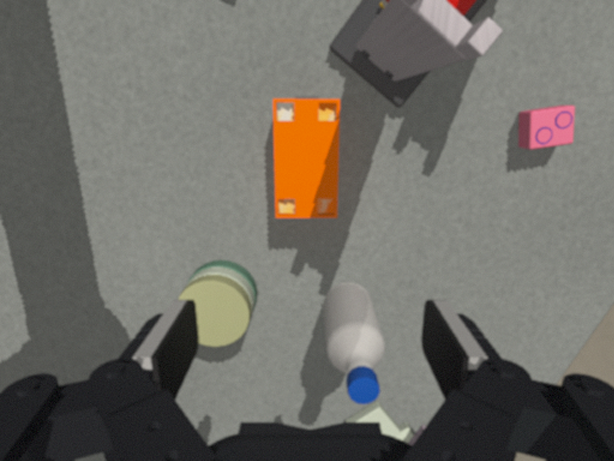

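The orange box is at (306,158), clear of the discs (215,305) and the bottle (355,340). Gripping at (555.8,-231.4), yaw 21.8°.

```bash
python3 -c "
from h import *
go(555.8,-231.4,34,21.8)"
```

```text
go (555.8, -231.4, 34, 21.8) offset [3.01, -0.27, 25.2] rot [-0.0, -0.0, 0.2] now [ 569.6 -258.4  340. ] t 24.65
```

>>> {"op": "step_arm", "data": {"plan": [{"offset":[3,-0.3,4],"rot":[0,0,0.2],"gripper":8.5},{"offset":[3,-0.3,9],"rot":[0,0,0.2],"gripper":8.5},{"offset":[3,-0.3,14],"rot":[0,0,0.2],"gripper":8.5},{"offset":[3,-0.3,19],"rot":[0,0,0.2],"gripper":8.5},{"offset":[3,-0.3,23],"rot":[0,0,0.2],"gripper":8.5},{"offset":[3,-0.3,25],"rot":[0,0,0.2],"gripper":8.5},{"offset":[3,-0.3,25.2],"rot":[0,0,0.2],"gripper":8.5},{"offset":[3,-0.3,25.2],"rot":[0,0,0.2],"gripper":5},{"offset":[3,-0.3,25.2],"rot":[0,0,0.2],"gripper":5},{"offset":[3,-0.3,25.2],"rot":[0,0,0.2],"gripper":5},{"offset":[3,-0.3,25.2],"rot":[0,0,0.2],"gripper":5},{"offset":[3,-0.3,25.2],"rot":[0,0,0.2],"gripper":5}]}}

```text
time_s: 25.85
eef_pos: [556.1, -233.1, 90.3]
ee_rot: [0.002, 0.561, 0.828, 0.0]
force: [0.5, 2.8, 7.0]
grip_width: 0.691
grip_force: 55.6
```

>>> {"op": "step_arm", "data": {"plan": [{"offset":[0,0,-3],"rot":[0,0,0],"gripper":5},{"offset":[0,0,-8],"rot":[0,0,0],"gripper":5},{"offset":[0,0,-13],"rot":[0,0,0],"gripper":5},{"offset":[0,0,-18],"rot":[0,0,0],"gripper":5},{"offset":[0,0,-23],"rot":[0,0,0],"gripper":5},{"offset":[0,0,-26],"rot":[0,0,0],"gripper":5},{"offset":[0,0,-26],"rot":[0,0,0],"gripper":5}]}}

```text
time_s: 26.55
eef_pos: [555.5, -233.0, 353.1]
ee_rot: [0.004, 0.561, 0.828, -0.0]
force: [0.6, -0.1, -4.5]
grip_width: 0.69
grip_force: 57.3
```

```bash
python3 -c "
from h import *
go(609.7,-35.8,290,-15.7)"
```

```text
go (609.7, -35.8, 290, -15.7) offset [16.32, 12.34, 0.86] rot [0.4, 0.3, 37.5] now [ 555.5 -233.   353.1] t 26.55
```

>>> {"op": "step_arm", "data": {"plan": [{"offset":[16.3,12.3,0.8],"rot":[0,0,37.5],"gripper":5},{"offset":[16.3,12.3,0.8],"rot":[0,0,37.5],"gripper":5},{"offset":[16.3,12.3,0.8],"rot":[0,0,37.5],"gripper":5},{"offset":[16.3,12.3,0.8],"rot":[0,0,37.5],"gripper":5},{"offset":[16.3,12.3,0.8],"rot":[0,0,37.5],"gripper":5},{"offset":[16.3,12.3,0.8],"rot":[0,0,37.5],"gripper":5},{"offset":[16.3,12.3,0.8],"rot":[0,0,37.5],"gripper":5},{"offset":[16.3,12.3,0.8],"rot":[0,0,37.5],"gripper":5}]}}

```text
time_s: 27.35
eef_pos: [608.7, -37.0, 339.4]
ee_rot: [-0.0, 0.797, 0.604, -0.001]
force: [0.2, -1.3, -4.6]
grip_width: 0.69
grip_force: 57.1
```

```bash
python3 - <<'E'
from h import *
c=cam("wrist"); P=cloud(c); H,S,V=hsv(c); s=sense(); t=s["eef_pos"]; zt=t[2]-46.3
m=(H>=4)&(H<=17)&(S>150)&(abs(P[...,2]-zt)<8)
k,l,st,_=cv2.connectedComponentsWithStats(m.astype(np.uint8)); l=l==1+st[1:,4].argmax()
w=ray(c,np.argwhere(l)[:,::-1],zt)[:,:2].astype(np.float32); r=cv2.minAreaRect(w); print(r,t)
a=np.radians(-15.7); ey=np.array([-np.sin(a),np.cos(a)]); print("box offset along tool x (mm):",np.percentile((w-t[:2])@ey,99.5)-55)
go(609.7,-35.8,98,-15.7)
s=cam("scene"); P=cloud(s); H,S,V=hsv(s); z=P[...,2]
rep(s,"red on pad",((H<10)|(H>170))&(S>120)&(P[...,1]<60)&(P[...,1]>-120)&(z>40)&(z<70),56,10)
E
```

```text
((611.34912109375, -26.704208374023438), (96.79051208496094, 62.9671630859375), 74.36358642578125) [608.78347551 -37.08711687 339.66873466]
box offset along tool x (mm): 3.6905839841100985
go (609.7, -35.8, 98, -15.7) offset [0.15, 0.07, 18.77] rot [-0.1, 0.0, -0.1] now [608.8 -37.1 339.7] t 27.4
red on pad [249. 212.] 541 rect [613.5 -41.6] [109.  62.] 74.5 depth [614. -41.  55.]
```

>>> {"op": "step_arm", "data": {"plan": [{"offset":[-0.13,0,3],"rot":[0,0,0],"gripper":5},{"offset":[-0.13,0,8],"rot":[0,0,0],"gripper":5},{"offset":[-0.13,0,13],"rot":[0,0,0],"gripper":5},{"offset":[-0.13,0,16],"rot":[0,0,0],"gripper":5},{"offset":[-0.13,0,18],"rot":[0,0,0],"gripper":5},{"offset":[-0.13,0,18.8],"rot":[0,0,0],"gripper":5},{"offset":[-0.13,0,18.8],"rot":[0,0,0],"gripper":5},{"offset":[-0.13,0,18.8],"rot":[0,0,0],"gripper":5}]}}

```text
time_s: 28.25
eef_pos: [609.2, -37.6, 153.6]
ee_rot: [0.001, 0.797, 0.604, 0.001]
force: [-0.2, -0.6, -4.8]
grip_width: 0.693
grip_force: 57.0
```

```bash
python3 - <<'E'
from h import *
go(608.8,-38.4,86,-15.7)
E
```

```text
go (608.8, -38.4, 86, -15.7) offset [-0.09, -0.02, 1.36] rot [0.1, -0.0, -0.0] now [609.2 -37.6 153.6] t 28.25
```

>>> {"op": "step_arm", "data": {"plan": [{"offset":[-0.08,0,0.3],"rot":[0,0,0],"gripper":5},{"offset":[-0.08,0,0.6],"rot":[0,0,0],"gripper":5},{"offset":[-0.08,0,0.9],"rot":[0,0,0],"gripper":5},{"offset":[-0.08,0,1.1],"rot":[0,0,0],"gripper":5},{"offset":[-0.08,0,1.3],"rot":[0,0,0],"gripper":5},{"offset":[-0.08,0,1.4],"rot":[0,0,0],"gripper":5},{"offset":[-0.08,0,1.4],"rot":[0,0,0],"gripper":5}]}}

```text
time_s: 28.95
eef_pos: [608.5, -37.9, 140.2]
ee_rot: [0.0, 0.797, 0.604, 0.0]
force: [-6.8, 0.6, 11.5]
grip_width: 0.69
grip_force: 59.2
```

Seated: TCP is at 140.2 against the 140.3 expected. I release, rise, and check.

>>> {"op": "step_arm", "data": {"plan": [{"offset":[0,0,0],"rot":[0,0,0],"gripper":8.2},{"offset":[0,0,0],"rot":[0,0,0],"gripper":8.2},{"offset":[0,0,0],"rot":[0,0,0],"gripper":8.2},{"offset":[0,0,-4],"rot":[0,0,0],"gripper":8.2},{"offset":[0,0,-9],"rot":[0,0,0],"gripper":6},{"offset":[0,0,-14],"rot":[0,0,0],"gripper":6},{"offset":[0,0,-18],"rot":[0,0,0],"gripper":6},{"offset":[0,0,-18],"rot":[0,0,0],"gripper":6}]}}

```text
time_s: 29.75
eef_pos: [609.5, -38.1, 324.5]
ee_rot: [0.004, 0.797, 0.604, 0.003]
force: [0.5, 0.3, -0.8]
grip_width: 0.702
grip_force: 0.0
```

```bash
python3 - <<'E'
from h import *
c=cam("wrist"); P=cloud(c); H,S,V=hsv(c); z=P[...,2]
rep(c,"orange",(H>=4)&(H<=17)&(S>150)&(z>75)&(z<110),94)
rep(c,"fork",(z>200)&(z<216),210,60)
s=cam("scene"); P=cloud(s); H,S,V=hsv(s); z=P[...,2]
rep(s,"orange",(H>=4)&(H<=17)&(S>150)&(P[...,0]>540)&(P[...,0]<690)&(P[...,1]>-130)&(P[...,1]<60),94)
s=cam("side"); P=cloud(s); H,S,V=hsv(s); z=P[...,2]
rep(s,"in tray",(V>80)&(P[...,1]>360)&(P[...,1]<480)&(P[...,0]>470)&(P[...,0]<585)&(z>10),28,20)
rep(s,"bar",(H>=5)&(H<=25)&(S>80)&(P[...,0]>380)&(P[...,0]<480)&(abs(P[...,1])<130)&(z<40),24,20)
go(429,-10,260,0)
E
```

```text
orange [254. 170.] 6215 rect [609.2 -35. ] [111.  60.] 74.3 depth [610. -33.  94.]
fork [218.  66.] 548 rect [614.8  54. ] [13. 11.] 74.3 depth [615.  54. 210.]
fork [292.  67.] 550 rect [652.5  43.4] [14. 10.] 75.6 depth [653.  43. 210.]
fork [227. 333.] 375 rect [ 568.2 -110.4] [22. 10.] 73.0 depth [ 568. -112.  209.]
fork [283. 332.] 364 rect [ 605.9 -121.3] [20. 10.] 75.2 depth [ 605. -122.  209.]
orange [249. 206.] 502 rect [612.6 -40.7] [107.  61.] 74.5 depth [612. -41.  93.]
in tray [130. 353.] 453 rect [545. 423.] [43. 44.] 5.5 depth [545. 423.  28.]
in tray [148. 369.] 478 rect [494.1 419.5] [42. 44.] 3.5 depth [494. 420.  28.]
bar [292. 256.] 580 rect [426.    4.4] [ 22. 216.] 0.2 depth [426.  15.  23.]
go (429, -10, 260, 0) offset [-2.18, -18.01, 0.34] rot [-0.1, -0.0, -15.7] now [608.3 -37.9 317.2] t 29.9
```

>>> {"op": "step_arm", "data": {"plan": [{"offset":[-2.2,-18,0],"rot":[0,0,-15.7],"gripper":5},{"offset":[-2.2,-18,0],"rot":[0,0,-15.7],"gripper":5},{"offset":[-2.2,-18,0],"rot":[0,0,-15.7],"gripper":5},{"offset":[-2.2,-18,0],"rot":[0,0,-15.7],"gripper":5},{"offset":[-2.2,-18,0],"rot":[0,0,-15.7],"gripper":5},{"offset":[-2.2,-18,0],"rot":[0,0,-15.7],"gripper":5},{"offset":[-2.2,-18,0],"rot":[0,0,-15.7],"gripper":5}]}}

```text
time_s: 30.6
eef_pos: [429.9, -10.5, 317.6]
ee_rot: [-0.0, 0.707, 0.707, -0.0]
force: [0.3, -1.1, 0.0]
grip_width: 0.583
grip_force: 0.0
```

```bash
python3 - <<'E'
from h import *
c=cam("wrist"); P=cloud(c); H,S,V=hsv(c); z=P[...,2]
rep(c,"bar",(H>=5)&(H<=28)&(S>80)&(z<40)&(z>15)&(P[...,0]<480),24)
go(428,0,16,0)
E
```

```text
bar [257. 141.] 3138 rect [429.2   1.1] [ 20. 207.] 0.1 depth [429.  14.  24.]
go (428, 0, 16, 0) offset [1.04, -0.17, 24.76] rot [-0.1, -0.0, -0.0] now [430.  -10.5 317.6] t 30.65
```

>>> {"op": "step_arm", "data": {"plan": [{"offset":[1.15,-0.1,5],"rot":[0,0,0],"gripper":5},{"offset":[1.15,-0.1,10],"rot":[0,0,0],"gripper":5},{"offset":[1.15,-0.1,15],"rot":[0,0,0],"gripper":5},{"offset":[1.15,-0.1,20],"rot":[0,0,0],"gripper":5},{"offset":[1.15,-0.1,23],"rot":[0,0,0],"gripper":5},{"offset":[1.15,-0.1,24],"rot":[0,0,0],"gripper":5},{"offset":[1.15,-0.1,24],"rot":[0,0,0],"gripper":5},{"offset":[1.15,-0.1,24],"rot":[0,0,0],"gripper":1},{"offset":[1.15,-0.1,24],"rot":[0,0,0],"gripper":1},{"offset":[1.15,-0.1,24],"rot":[0,0,0],"gripper":1},{"offset":[1.15,-0.1,24],"rot":[0,0,0],"gripper":1},{"offset":[1.15,-0.1,24],"rot":[0,0,0],"gripper":1}], "squeeze": 40}}

```text
time_s: 31.85
eef_pos: [429.2, 1.0, 79.7]
ee_rot: [0.002, 0.707, 0.707, 0.001]
force: [-0.3, 0.7, 7.0]
grip_width: 0.222
grip_force: 40.2
```

>>> {"op": "step_arm", "data": {"plan": [{"offset":[0,0,-4],"rot":[0,0,0],"gripper":1},{"offset":[0,0,-9],"rot":[0,0,0],"gripper":1},{"offset":[0,0,-14],"rot":[0,0,0],"gripper":1},{"offset":[0,0,-19],"rot":[0,0,0],"gripper":1},{"offset":[0,0,-24],"rot":[0,0,0],"gripper":1},{"offset":[0,0,-24],"rot":[0,0,0],"gripper":1}]}}

```text
time_s: 32.45
eef_pos: [429.4, 1.0, 324.9]
ee_rot: [0.006, 0.707, 0.707, 0.003]
force: [0.4, -0.1, -2.5]
grip_width: 0.22
grip_force: 39.8
```

```bash
python3 - <<'E'
from h import *
go(610.2,-34.5,260,-15.8)
E
```

```text
go (610.2, -34.5, 260, -15.8) offset [-3.54, 18.07, 1.34] rot [0.8, 0.1, 15.8] now [429.4   1.  324.9] t 32.45
```

>>> {"op": "step_arm", "data": {"plan": [{"offset":[-3.5,18.1,0],"rot":[0,0,15.8],"gripper":1},{"offset":[-3.5,18.1,0],"rot":[0,0,15.8],"gripper":1},{"offset":[-3.5,18.1,0],"rot":[0,0,15.8],"gripper":1},{"offset":[-3.5,18.1,0],"rot":[0,0,15.8],"gripper":1},{"offset":[-3.5,18.1,0],"rot":[0,0,15.8],"gripper":1},{"offset":[-3.5,18.1,0],"rot":[0,0,15.8],"gripper":1},{"offset":[-3.5,18.1,0],"rot":[0,0,15.8],"gripper":1}]}}

```text
time_s: 33.15
eef_pos: [608.5, -33.6, 318.5]
ee_rot: [-0.0, 0.798, 0.603, -0.0]
force: [-0.4, -1.1, -1.2]
grip_width: 0.226
grip_force: 39.9
```

```bash
python3 - <<'E'
from h import *
c=cam("wrist"); P=cloud(c); H,S,V=hsv(c); z=P[...,2]; t=sense()["eef_pos"]; zt=t[2]-55.7
save(c,"w7",None,1.2); print(zt)
rep(c,"bar",(H>=5)&(H<=28)&(S>80)&(abs(z-zt)<12),zt)
rep(c,"fork",(z>200)&(z<216)&(S<80),210,60)
go(610.2,-34.5,228,-15.8)
E
```

```text
263.14425144021345
bar [258. 176.] 16522 rect [616.7  -5.1] [148.  21.] 74.0 depth [621.  12. 262.]
fork [222.  74.] 505 rect [614.1  54.3] [14.  9.] 75.0 depth [614.  54. 210.]
fork [299.  74.] 587 rect [652.5  43.4] [14. 10.] 75.8 depth [652.  44. 210.]
fork [232. 342.] 230 rect [ 569.  -109.2] [19.  7.] 73.1 depth [ 568. -110.  209.]
fork [285. 341.] 150 rect [ 603.4 -119. ] [17.  4.] 75.5 depth [ 603. -120.  208.]
go (610.2, -34.5, 228, -15.8) offset [-0.04, 0.19, 3.68] rot [0.0, 0.0, -0.0] now [608.4 -33.6 318.8] t 33.2
```

View pics/w7.png

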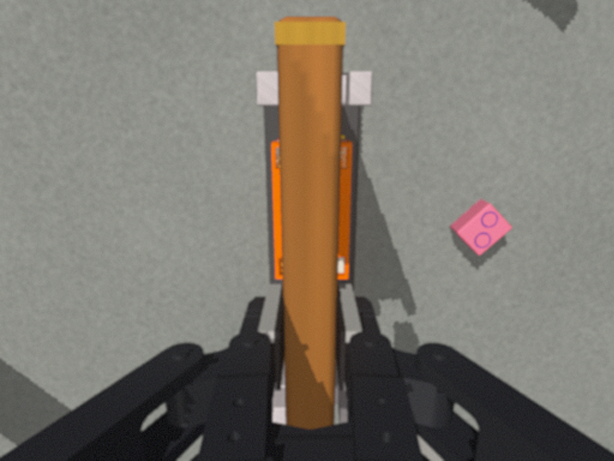

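The bar is held level and lined up over both forks, with the orange lid centred below. I lower it.

>>> {"op": "step_arm", "data": {"plan": [{"offset":[0,0.17,0.5],"rot":[0,0,0],"gripper":1},{"offset":[0,0.17,1.5],"rot":[0,0,0],"gripper":1},{"offset":[0,0.17,2.5],"rot":[0,0,0],"gripper":1},{"offset":[0,0.17,3.2],"rot":[0,0,0],"gripper":1},{"offset":[0,0.17,3.8],"rot":[0,0,0],"gripper":1},{"offset":[0,0.17,4.2],"rot":[0,0,0],"gripper":1},{"offset":[0,0.17,4.4],"rot":[0,0,0],"gripper":1},{"offset":[0,0.17,4.5],"rot":[0,0,0],"gripper":1},{"offset":[0,0.17,4.5],"rot":[0,0,0],"gripper":1}]}}

```text
time_s: 34.1
eef_pos: [610.9, -34.4, 273.3]
ee_rot: [0.0, 0.798, 0.603, 0.0]
force: [-0.1, 0.9, -1.0]
grip_width: 0.223
grip_force: 39.9
```

>>> {"op": "step_arm", "data": {"plan": [{"offset":[0,-0.05,0.15],"rot":[0,0,0],"gripper":1},{"offset":[0,-0.05,0.2],"rot":[0,0,0],"gripper":1},{"offset":[0,-0.05,0.2],"rot":[0,0,0],"gripper":1},{"offset":[0,-0.05,0.2],"rot":[0,0,0],"gripper":4},{"offset":[0,-0.05,0.2],"rot":[0,0,0],"gripper":4},{"offset":[0,-0.05,0.2],"rot":[0,0,0],"gripper":4},{"offset":[0,-0.05,-3],"rot":[0,0,0],"gripper":4},{"offset":[0,-0.05,-8],"rot":[0,0,0],"gripper":4},{"offset":[0,-0.05,-13],"rot":[0,0,0],"gripper":4},{"offset":[0,-0.05,-15],"rot":[0,0,0],"gripper":4},{"offset":[0,-0.05,-15],"rot":[0,0,0],"gripper":4}]}}

```text
time_s: 35.2
eef_pos: [610.5, -34.2, 426.6]
ee_rot: [0.002, 0.798, 0.603, 0.002]
force: [0.1, 0.1, -0.2]
grip_width: 0.468
grip_force: 0.0
```

```bash
python3 - <<'E'
from h import *
c=cam("wrist"); P=cloud(c); H,S,V=hsv(c); z=P[...,2]; save(c,"w8",None,1.2)
rep(c,"bar",(H>=5)&(H<=28)&(S>80)&(z>205)&(z<230),216)
rep(c,"fork",(z>200)&(z<214)&(S<80),210,60)
rep(c,"orange",(H>=4)&(H<=17)&(S>150)&(z>85)&(z<105),94)
s=cam("side"); P=cloud(s); H,S,V=hsv(s); z=P[...,2]
rep(s,"in tray",(V>80)&(P[...,1]>360)&(P[...,1]<480)&(P[...,0]>470)&(P[...,0]<585)&(z>10),28,20)
E
```

```text
bar [256. 164.] 4947 rect [610.4 -33.6] [207.  20.] 74.1 depth [615. -18. 216.]
fork [232.  80.] 224 rect [614.7  54.2] [14. 10.] 73.1 depth [615.  54. 210.]
fork [279.  79.] 230 rect [652.5  43.5] [14. 10.] 75.0 depth [653.  44. 210.]
fork [236. 263.] 173 rect [ 567.6 -111.6] [18. 10.] 73.3 depth [ 567. -113.  209.]
fork [275. 263.] 166 rect [ 605.3 -122.4] [18.  9.] 74.9 depth [ 605. -123.  209.]
orange [238. 153.] 1157 rect [588.2 -29.2] [109.  17.] 74.2 depth [589. -25.  93.]
orange [273. 154.] 1015 rect [630.8 -41.3] [109.  15.] 73.9 depth [631. -38.  93.]
in tray [130. 353.] 455 rect [545.1 423. ] [43. 44.] 5.5 depth [545. 423.  28.]
in tray [148. 369.] 479 rect [493.6 419.4] [43. 43.] 3.5 depth [494. 420.  28.]
```

View pics/w8.png

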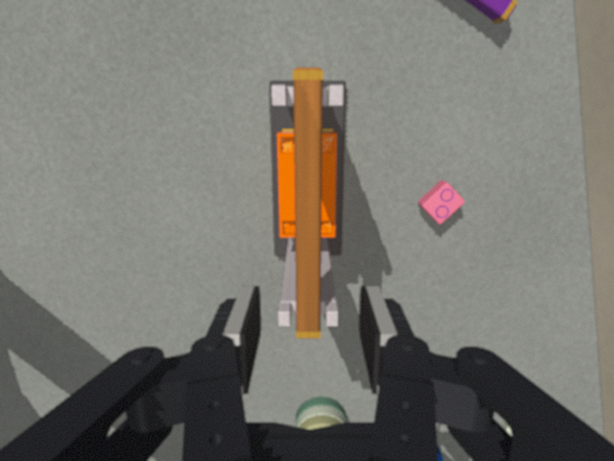

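The bar (column 308) rests centred in both forks, top at z 216. The pile is centred beneath it, and both offcuts are in the tray. Handing in.

```bash
python3 -c "
from rig import *
print(finish_job())"
```

```text
the job is handed in; nothing more can be done
None
```

I handed the job in at about 35 s of robot time: bar back in both forks, red and orange boxes (the only two there) stacked on the pad, both offcuts in the tray, discs, bottle and cup untouched; no verdict was returned.

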